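# Reload the bread-bag closer on the bakery counter

## Task

Reload the bag closer: lay the full-length slim stick of bag clips upright along the open channel of its pulled-out magazine rail and let go, then push the rail fully home so that the stick presses back the spring follower inside. The short stub and the wide stick lying nearby do not belong in this closer.

Things in the scene. Friction and masses are not known exactly. Their poses are not given: they have to be found in the camera images.
- stick: Full-length slim stick of white plastic bag clips: ribbed bar 100 long, 22 wide, 38 mm high, 70 g, standing on the counter. Origin: centre of its underside; x along its length, z up; ends alike. Not wanted, same plastic: a stub of the same section 45 mm long; a wide stick 100 x 55 mm.
- channel (a point): Middle of the floor of the steel rail's channel, 12 mm above counter; moves with the rail. x along channel the way the rail shuts, z up. Channel 140 mm long, floor 28 mm wide, walls 8 mm, then 45 deg lips to a 52 mm mouth 18 mm above floor. Front plate (72 wide, top 65 mm above counter) shuts its near end: inner face x = -70 mm, outer face to push x = -78 mm. Far end runs into the housing.
- rail (a joint): How far (m) the rail is pulled out of the closer's fixed grey housing, towards the robot: 0 = home (plate at the housing's mouth, hard stop), 0.15 = fully out; starts 0.125 to 0.149. About 5 N friction; stays where left, even against the spring. Housing 170 long, 92 wide, roof 74 mm high, far-end head 124 mm with two dark prongs to 190; its mouth is this value + 2 mm from the plate's inner face.
- follower (a joint): Dark spring block 22 wide, 30 mm high in the housing, seen through the roof's 32 mm slot, in line with the channel. 0 = forward; grows (m) as a stick in the closing rail pushes it back. Spring 0.8 N at 0, 80 N/m. It first slides the stick against the front plate, then yields: about 0.02 with the full stick and the rail home; stays 0 if empty or with the stub.
Things that resemble listed ones, but are neither listed nor needed, are in the scene too. Of the things that look like the part that bears channel, the largest one is meant.

How it is judged (in metres and radians):
On the way:
1. the stick lies upright in the channel of the open rail, let go (value of joint rail above 0.06 m and y of stick in the frame of channel between -0.008 and 0.008 m and x of stick in the frame of channel between -0.03 and 0.06 m and z of stick in the frame of channel below 0.008 m and angle between stick's own z axis and vertical below 0.17 rad and contact force between the fingers and stick below 0.2 N), for 0.2 s.
At the end, for the whole second after the job is handed in: Rail within 10 mm of fully home; the slim full-length stick at rest upright on the channel floor (8 mm in height and sideways, 10 degrees), its middle 0 to 35 mm from the channel's middle towards the front plate, holding the follower pressed back by over 6 mm (value of joint rail below 0.01 m and value of joint follower above 0.006 m and y of stick in the frame of channel between -0.008 and 0.008 m and x of stick in the frame of channel between -0.035 and 0 m and z of stick in the frame of channel below 0.008 m and angle between stick's own z axis and vertical below 0.17 rad and angle between the x axis of stick and the x axis of channel, either way round below 0.17 rad and linear speed of stick below 0.02 m/s); the robot touches nothing.
It also fails if it takes over 51 s, if anything falls off the work surface, if the arm or the gripper's body presses on something with over 40 N, if the wrist force passes 120 N, or if a joint passes its speed limit or range.

## Robot

A 6-joint arm with a two-finger parallel gripper is mounted at the origin on the work surface. World frame = base frame: x ahead of the robot, y to its left, z up, the work surface at z = 0. Lengths are in mm, angles in rad, forces in N, time in s.
With the tool pointing down it reaches from about 275 to 850 mm from the base axis. Payload 5.2 kg.
Tool frame: the origin (TCP) lies on the centre line of the jaws, within the pads' length; the fingertips stand 11 mm ahead of it and the grasp point (between the pads) lies 8 mm behind it; z points along the fingers, y is the direction in which the jaws open and shut (so a half turn about z gives the same grasp; the last joint's range is limited). The gripper opens to 85 mm and grips with 20 to 120 N. Pads are 22 mm wide; open, the fingers measure 114 mm over their backs; the gripper's body (76 mm by 85 mm) begins 54 mm behind the grasp point. The pads swing forward as they close: fully open they stand 13 mm farther back than shut.
Start: joints at [-1.364, 0.259, 1.535, -0, 1.348, -0.203], TCP at [219.155, -504.456, 208.41] pointing down, gripper open.
Joint ranges: [-3.14, 3.14], [-0.91, 2.08], [0.19, 2.58], [-1.22, 4.36], [0.22, 2.71], [-3.12, 3.12]. Speed limits (rad/s): [2.57, 2.57, 3.14, 3.14, 3.14, 3.14].

## Interface

Orientations are given as [roll, pitch, yaw] about the fixed x, y, z axes, in that order (R = Rz(yaw) Ry(pitch) Rx(roll)).
In Python, from workcell import status, eyes, ticket gives the robot as it stands. The module is installed in compiled form; this text tells all that it offers.
- The arm moves only by the tool step_arm, never from a script. Its argument "motion" is a list of rows, each a list of 2 entries, a list of its own where there are three numbers: the shift along the world's x, y, z in mm, then the turn, a rotation vector about the world's x, y, z in degrees. A call has 1 to 10 rows; each row is the pose to reach, as a shift and turn from the pose commanded when the call began; what a row does not reach only later rows make up. A row lasts 1/12 s, in which the tool goes at most 41.7 mm and 7.16 degrees, less where a joint would pass 70% of its speed; a pose out of reach is approached as far as the arm can. A call with a gripper value outside its range is refused whole. "hand" is the finger opening in mm, from 0 to 85.4, set as the call begins (left out, the last holds). The fingers move at their own pace and stop on an object; "force" is the grip in N (left out, the last holds). Time passes only in rows, so rows that repeat a pose let the fingers close. It gives the time, the measured TCP pose, the force and the opening at its end, in the units of the state.
- status.observe(): the state, without advancing time (a new reading comes with each control period).
- eyes.grab_frame(name): name is "scene" or "top" or "wrist"; returns (picture, depth): 400x640x3 uint8, red, green, blue; 400x640 float32, mm along the optical axis (not along the pixel's ray), 0 where there is no reading.
- eyes.get_calibration(name): a dict with "fx", "fy", "cx", "cy" (pixels), "position" and "attitude" of the camera in the world; the wrist camera has in their place "mount" (4x4, takes a point from camera to tool coordinates, whose origin is the TCP and whose axes are the flange's). Camera axes: x right, y up, looking along -z (the intrinsics and any distortion apply to the point x, -y, -z); pixel columns grow to the right and rows downward; lengths in mm; the calibration is good to about 2 mm. A picture is of the moment at which its call begins: read the wrist's pose just before it. get_calibration takes no time and is no camera call.
- ticket.sign_off(): hands the job in, once; it reports no verdict.
The state is a dict: "time": time; "joint_positions": joint angles; "dq": joint speeds; "effort": joint torques, N m; "position": TCP position; "eef_rot": TCP orientation; "force": force on the tool from outside, world axes, zero at the start; "wrist_torque": the same for the moment, N m; "opening": finger opening in mm.
Only numpy, scipy, OpenCV 4.12 (cv2) and the standard library are available. Lean on these libraries where they do the work, as an engineer would, in place of code of your own. Each camera call takes 0.05 s, during which the arm holds its last target.

## Working session

There is one attempt and no reset: what is moved stays moved. The work goes in short steps, Python scripts to look and compute and a tool call to move; the robot and the scene stay as the last step left them, time stands still between calls to the robot, and variables do not carry over. Pictures are saved under pics/ and viewed, and the job is handed in when it is done.

Besides the shell and the picture viewer there is one more tool, called after "Request:" by a JSON object that holds its "api" and its "payload", one argument or row to a line. step_arm: Moves the arm, as the interface text tells. Its arguments: {"type":"object","properties":{"motion":{"type":"array","items":{"type":"array"}},"hand":{"type":"number"},"force":{"type":"number"}},"required":["motion"]}

```bash
mkdir -p pics; python3 - <<'E'
from workcell import status, eyes
import cv2, numpy as np
print(status.observe())
for n in ("scene","top"):
    p,d=eyes.grab_frame(n); cv2.imwrite(f"pics/{n}0.png",p[:,:,::-1]); np.save(f"{n}0.npy",d)
    print(n,eyes.get_calibration(n))
print(eyes.get_calibration("wrist"))
E
```

```text
{'time': 0.0, 'joint_positions': array([-1.36382151e+00,  2.59342275e-01,  1.53612203e+00,  4.08473097e-06,
        1.34803499e+00, -2.02816378e-01]), 'dq': array([-0.00023871, -0.0004687 , -0.00174991, -0.00023218,  0.00043888,
        0.00013139]), 'effort': array([-4.49713061e-04, -4.46035659e+01, -2.90564811e+01, -5.81491040e-04,
        1.18303570e-02,  1.17673647e-06]), 'position': array([ 219.01839512, -503.85538433,  207.55952516]), 'eef_rot': array([-3.13972589e+00, -3.87954070e-04,  4.09789930e-01]), 'force': array([-0.09427302, -0.08298938, -0.04645319]), 'wrist_torque': array([-0.03382183, -0.01718945, -0.01022828]), 'opening': 85.28351542648807}
scene {'fx': 435.0198538078505, 'fy': 435.0198538078505, 'cx': 327.55812795421656, 'cy': 192.53573046182632, 'position': array([ 862.81299468, -547.36366514,  647.5881502 ]), 'attitude': array([ 0.72514172, -0.00317615,  0.46179727])}
top {'fx': 400.5806806130235, 'fy': 400.5806806130235, 'cx': 320.9214263045376, 'cy': 204.89222843647298, 'position': array([439.28741762, -56.35920532, 869.55482786]), 'attitude': array([ 0.21820211, -0.00418418, -1.41375784])}
{'fx': 352.6057941375065, 'fy': 352.6057941375065, 'cx': 318.3350033241162, 'cy': 201.00355120730023, 'mount': array([[ 5.26807147e-04,  9.58854453e-01,  2.83897622e-01,
         7.19315408e+01],
       [ 9.99999653e-01, -3.22034210e-04, -7.67963558e-04,
        -7.70428056e-02],
       [-6.44940531e-04,  2.83897928e-01, -9.58854291e-01,
        -1.65260852e+02],
       [ 0.00000000e+00,  0.00000000e+00,  0.00000000e+00,
         1.00000000e+00]])}
```

View pics/scene0.png

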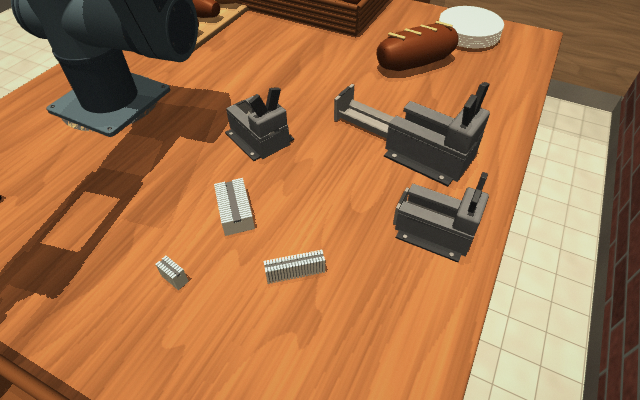

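View pics/top0.png

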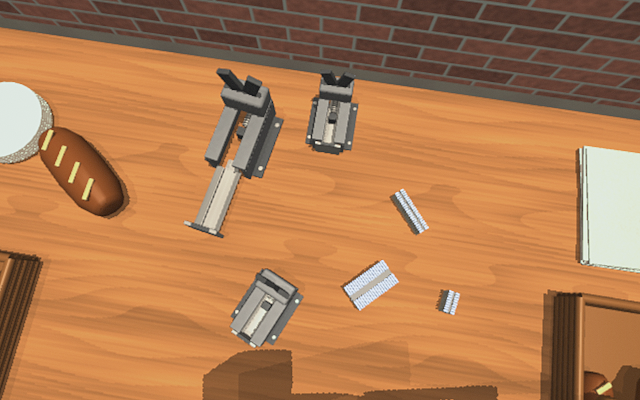

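In the scene view, the stick candidates are the slim full-length one at (295,266), top view (410,211); the stub at (172,271), top (449,301); and the wide one at (234,206), top (370,285). The closers are the large one with its rail out at top (240,130) and two smaller ones at (332,113) and (266,305). I'll confirm with crops and measure.

```bash
cat > h.py <<'E'
import numpy as np, cv2
from scipy.spatial.transform import Rotation as R
from workcell import status, eyes
def cam(n,st=None):
    c=eyes.get_calibration(n)
    if n=="wrist":
        T=np.eye(4); T[:3,:3]=R.from_euler('xyz',st['eef_rot']).as_matrix(); T[:3,3]=st['position']
        M=T@c['mount']; return c,M[:3,:3],M[:3,3]
    return c,R.from_euler('xyz',c['attitude']).as_matrix(),np.array(c['position'])
def cloud(d,n,st=None):
    c,Rm,t=cam(n,st); v,u=np.mgrid[0:400,0:640]
    P=np.stack([(u-c['cx'])/c['fx']*d,-(v-c['cy'])/c['fy']*d,-d],-1)
    W=P@Rm.T+t; W[d<=0]=np.nan; return W
def proj(P,n,st=None):
    c,Rm,t=cam(n,st); q=(np.atleast_2d(P)-t)@Rm
    return np.stack([c['cx']+c['fx']*q[:,0]/-q[:,2], c['cy']-c['fy']*q[:,1]/-q[:,2]],1)
E
python3 - <<'E'
from h import *
d=np.load('top0.npy'); W=cloud(d,'top')
for (u,v) in [(500,200),(150,250),(410,211),(449,301),(370,285),(205,228),(215,195),(240,165),(235,130),(262,135),(250,90)]:
    print(u,v,np.round(W[v,u],1))
p=cv2.imread('pics/top0.png')
a=cv2.resize(p[50:250,170:330],None,fx=3,fy=3,interpolation=cv2.INTER_CUBIC); cv2.imwrite('pics/c1.png',a)
b=cv2.resize(p[170:330,330:480],None,fx=3.5,fy=3.5,interpolation=cv2.INTER_CUBIC); cv2.imwrite('pics/c2.png',b)
# slim stick
def rect(W,lo,hi,box):
    u0,u1,v0,v1=box; S=W[v0:v1,u0:u1].reshape(-1,3); S=S[(S[:,2]>lo)&(S[:,2]<hi)]
    return len(S),cv2.minAreaRect(S[:,:2].astype(np.float32)),np.median(S[:,2])
print(rect(W,30,60,(380,440,180,240)))
d2=np.load('scene0.npy'); W2=cloud(d2,'scene')
print('sc',rect(W2,30,60,(255,335,240,290)),W2[330,300])
E
```

```text
500 200 [ 704.6 -423.5   -1. ]
150 250 [473.3 320.8  -1.6]
410 211 [ 638.3 -219.4   39.3]
449 301 [ 466.2 -318.3   36.3]
370 285 [ 472.7 -156.2   34.5]
205 228 [531.4 192.5  66.5]
215 195 [613.5 204.4   9.6]
240 165 [671.9 147.7  72.4]
235 130 [774.9 194.9  -1. ]
262 135 [759.1 123.2  34.5]
250 90 [807.5 141.3 142.4]
(494, ((641.9230346679688, -221.02737426757812), (98.65878295898438, 23.55652618408203), 39.809898376464844), np.float64(35.45082949931776))
sc (791, ((640.7103881835938, -220.8612060546875), (98.99153900146484, 24.947021484375), 39.51568603515625), np.float64(37.34213200416684)) [ 6.97952565e+02 -3.07513025e+02  5.30700937e-01]
```

View pics/c1.png

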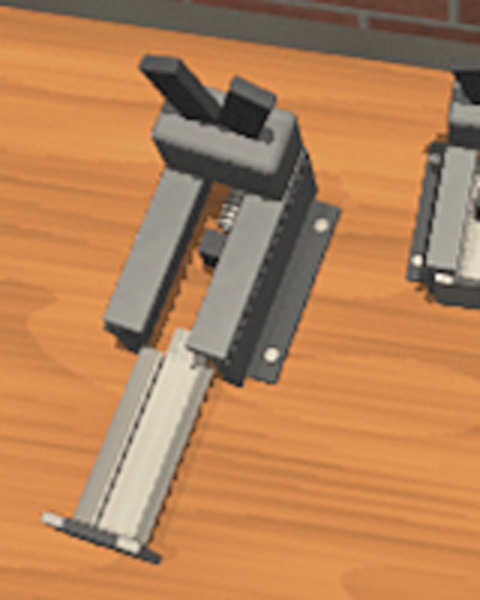

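View pics/c2.png

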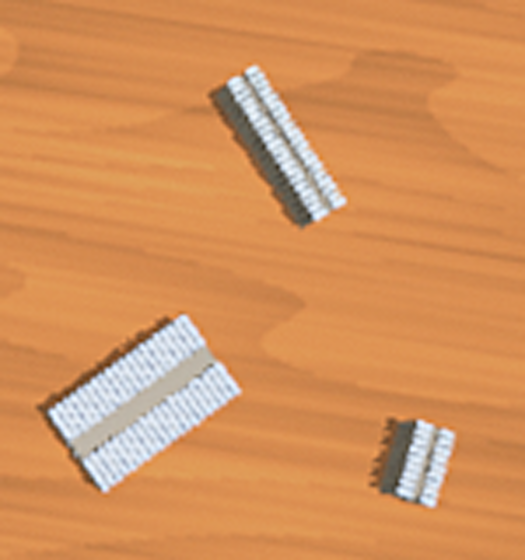

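The crops confirm it: slim full-length stick at c2 (285,145), stub at (420,460), wide stick at (145,405). The largest closer, with its rail out, has its front plate at c1 (100,535). Next I'll measure the rail axis.

```bash
python3 - <<'E'
from h import *
W=cloud(np.load('top0.npy'),'top'); W2=cloud(np.load('scene0.npy'),'scene')
def sel(W,box,lo,hi):
    u0,u1,v0,v1=box; S=W[v0:v1,u0:u1].reshape(-1,3); return S[(S[:,2]>lo)&(S[:,2]<hi)]
def pca(S):
    c=S[:,:2].mean(0); w,V=np.linalg.eigh(np.cov((S[:,:2]-c).T)); a=V[:,1]; a=a*np.sign(a[0]); return c,np.degrees(np.arctan2(a[1],a[0]))
for nm,W_,bt,bs in [('top',W,(380,440,180,240),0),('scene',W2,(255,335,240,290),0)]:
    S=sel(W_,bt,30,60); print(nm,'stick',pca(S))
for nm,W_,b in [('top',W,(180,290,60,245)),('scene',W2,(325,495,75,190))]:
    S=sel(W_,b,67,81); print(nm,'roof',len(S),cv2.minAreaRect(S[:,:2].astype(np.float32)))
    T=sel(W_,b,55,67.5); print('plate?',len(T))
    L=sel(W_,b,23,40); print('lips',len(L),cv2.minAreaRect(L[:,:2].astype(np.float32)),np.median(L[:,2]))
    F=sel(W_,b,6,18); print('floor',len(F),cv2.minAreaRect(F[:,:2].astype(np.float32)),pca(F),np.median(F[:,2]))
# height print over grid at top
np.set_printoptions(linewidth=220,suppress=True)
for v in range(160,240,5): print(v,[int(x) if x==x else -99 for x in W[v,184:260:3,2]])
E
```

```text
top stick (array([ 641.12108346, -221.10626699]), np.float64(39.637836225245145))
scene stick (array([ 641.7242756 , -222.48963444]), np.float64(40.030654428030886))
top roof 1661 ((685.1829223632812, 180.8762969970703), (92.72273254394531, 311.17852783203125), 80.781982421875)
plate? 342
lips 691 ((683.18310546875, 181.30116271972656), (92.71387481689453, 312.4605712890625), 80.61436462402344) 27.16836577879576
floor 1149 ((686.4060668945312, 183.04502868652344), (128.40184020996094, 322.8516540527344), 70.89027404785156) (array([636.33650292, 186.63502983]), np.float64(-16.685059268068848)) 10.200052259301401
scene roof 1453 ((683.7981567382812, 181.12075805664062), (95.470458984375, 315.04071044921875), 80.51419067382812)
plate? 739
lips 1104 ((683.0028076171875, 177.73817443847656), (92.52974700927734, 315.44061279296875), 81.47938537597656) 30.327849953947123
floor 1165 ((682.1553955078125, 155.0909423828125), (112.5323486328125, 319.8965148925781), 85.76304626464844) (array([674.32285218, 156.69584855]), np.float64(-20.352009319934865)) 11.950907113355129
160 [-2, -1, -2, -2, 0
[... 912 characters left out ...]
 -1, 0, 0, 25, 24, 15, 10, 9, 8, 9, 17, 26, -4, 0, -1, -2, -2, -3, -1, -4, -1, -4, -1]
210 [0, -2, -3, -4, -3, 26, 22, 17, 10, 9, 8, 10, 22, 26, 0, 0, 0, 0, -1, -2, -1, -2, 0, -4, -1, -3]
215 [-3, -2, -1, 0, 25, 24, 20, 13, 9, 9, 10, 7, 21, 25, -1, -3, -2, -1, 2, -2, 0, -1, -1, 0, -1, 1]
220 [63, -3, 0, 0, 26, 19, 15, 10, 10, 7, 11, 18, 26, -1, -2, 0, -1, -3, -3, -2, -2, 0, 1, 0, -3, -1]
225 [-3, 46, 66, 65, 65, 65, 11, 9, 8, 12, 19, 24, -2, -1, 0, -3, -3, -4, -1, -2, -4, 0, -3, -4, 0, 0]
230 [-2, -2, -2, -2, -1, 7, 45, 65, 64, 61, 63, 29, -1, 0, -2, -1, -1, 0, 0, -2, -2, -1, -2, -1, -1, 0]
235 [-2, -4, -4, -2, 1, -1, -2, -3, 0, -3, 7, 40, 22, -2, -2, -1, -1, -3, -2, -2, 0, -1, -1, -1, 0, 0]
```

```bash
python3 - <<'E'
from h import *
W=cloud(np.load('top0.npy'),'top'); W2=cloud(np.load('scene0.npy'),'scene')
def sel(W,box,lo,hi):
    u0,u1,v0,v1=box; S=W[v0:v1,u0:u1].reshape(-1,3); return S[(S[:,2]>lo)&(S[:,2]<hi)]
for nm,W_,b in [('top',W,(180,290,60,245)),('scene',W2,(325,495,75,190))]:
    A=sel(W_,b,-20,300)
    # housing roof: x>650
    S=A[(A[:,2]>68)&(A[:,2]<79)&(A[:,0]>650)]
    r=cv2.minAreaRect(S[:,:2].astype(np.float32)); print(nm,'roof',r)
    a=np.radians(-9.4); U=np.array([np.cos(a),np.sin(a)]); N=np.array([-U[1],U[0]])
    P=A[(A[:,2]>55)&(A[:,2]<70)&(A[:,0]<560)]
    print('plate n',len(P),'along',np.percentile(P[:,:2]@U,[2,50,98]),'lat',np.percentile(P[:,:2]@N,[1,99]),'line',np.polyfit(P[:,1],P[:,0],1))
    al=A[:,:2]@U; la=A[:,:2]@N
    print('roof front',np.percentile(S[:,:2]@U,[1,99]),'lat',np.percentile(S[:,:2]@N,[1,99]))
    C=[]
    for s in np.arange(515,640,10):
        k=(abs(al-s)<5)&(A[:,2]>14)&(A[:,2]<34)&(abs(la-280)<60)
        L=la[k]; 
        kf=(abs(al-s)<5)&(A[:,2]>7)&(A[:,2]<14)&(abs(la-np.median(L))<40)
        C.append((s,L.min(),L.max(),(L.min()+L.max())/2,np.mean(la[kf])))
    C=np.round(C,1); print(C); print('slopes',np.polyfit(C[:,0],C[:,3],1))
E
```

```text
top roof ((755.1922607421875, 169.51467895507812), (92.72273254394531, 169.3280029296875), 80.781982421875)
plate n 149 along [488.18900976 491.76221742 496.20610535] lat [255.02324969 324.40520477] line [1.62516281e-01 4.99216652e+02]
roof front [633.87380289 777.82213843] lat [244.82706791 335.78481084]
[[515.  262.7 319.  290.9 292.4]
 [525.  262.7 318.3 290.5 292.8]
 [535.  262.8 318.  290.4 293.1]
 [545.  262.3 318.  290.2 292.1]
 [555.  262.9 319.3 291.1 292.2]
 [565.  263.1 318.7 290.9 293.1]
 [575.  262.4 318.3 290.3 292.6]
 [585.  262.5 318.  290.3 292.7]
 [595.  263.  319.1 291.  293. ]
 [605.  262.4 318.7 290.6 292.4]
 [615.  263.5 319.1 291.3 293. ]
 [625.  263.  318.1 290.6 292.5]
 [635.  244.6 336.8 290.7 298.1]]
slopes [1.81318681e-03 2.89634341e+02]
scene roof ((754.722900390625, 169.46533203125), (95.26744079589844, 170.7723846435547), 80.84243774414062)
plate n 143 along [487.05242376 493.69885849 495.63142803] lat [253.58317453 323.90804593] line [1.70010531e-01 4.98496357e+02]
roof front [634.09754435 801.2335477 ] lat [243.75383338 334.96866899]
[[515.  259.4 317.7 288.5 290. ]
 [525.  261.4 316.4 288.9 288.7]
 [535.  262.  318.3 290.2 289.4]
 [545.  262.6 317.4 290.  287.7]
 [555.  261.3 317.4 289.3 289.7]
 [565.  262.6 319.1 290.8 290.3]
 [575.  261.9 318.2 290.  289.3]
 [585.  261.9 316.2 289.1 287.8]
 [595.  261.8 316.5 289.1 289.7]
 [605.  261.  316.3 288.6 286.7]
 [615.  261.9 278.7 270.3 273.9]
 [625.  261.6 261.6 261.6   nan]
 [635.  242.6 326.6 284.6 244.8]]
slopes [-1.35054945e-01  3.63118132e+02]
  return _methods._mean(a, axis=axis, dtype=dtype,
  ret = ret.dtype.type(ret / rcount)
```

Slim stick: centre (641.3, -221.3), yaw 39.8°. Rail axis: -9.2°, lateral centre about 290. Inner plate face at along ≈ 496 and mouth at 633.5, so the rail is out about 135 mm. I'll move over the stick.

Request:
{"api": "step_arm", "payload": {
  "motion": [
    [[42, 28, -5], [0, 0, 2]],
    [[84, 57, -15], [0, 0, 4]],
    [[126, 85, -25], [0, 0, 6]],
    [[168, 113, -35], [0, 0, 8]],
    [[205, 137, -45], [0, 0, 10]],
    [[240, 161, -50], [0, 0, 12]],
    [[275, 184, -60], [0, 0, 14]],
    [[310, 208, -65], [0, 0, 16.3]],
    [[345, 231, -70], [0, 0, 16.3]],
    [[375, 252, -75], [0, 0, 16.3]]
  ],
  "hand": 60,
  "force": 30
}}

```text
time: 0.93
position: [561.3, -273.9, 138.2]
eef_rot: [-3.141, 0.0, 0.695]
force: [0.2, -0.6, 0.1]
opening: 59.8
```

Request:
{"api": "step_arm", "payload": {
  "motion": [
    [[25, 17, -5], [0, 0, 0]],
    [[40, 27, -5], [0, 0, 0]],
    [[47, 31, -5], [0, 0, 0]],
    [[47, 31, -5], [0, 0, 0]],
    [[47, 31, -5], [0, 0, 0]]
  ]
}}

```text
time: 1.35
position: [606.5, -244.9, 133.8]
eef_rot: [-3.141, 0.001, 0.695]
force: [-0.7, -1.0, 0.3]
opening: 59.7
```

```bash
cat > w.py <<'E'
from h import *
import sys
st=status.observe(); p,d=eyes.grab_frame('wrist'); n=sys.argv[1]
cv2.imwrite(f'pics/{n}.png',p[:,:,::-1]); np.save(n+'.npy',d); np.save(n+'_st.npy',np.r_[st['position'],st['eef_rot']])
print(st['time'],st['position'],np.degrees(st['eef_rot']),st['opening'],st['force'])
E
python3 w.py w1; python3 - <<'E'
from h import *
a=np.load('w1_st.npy'); st=dict(position=a[:3],eef_rot=a[3:]); W=cloud(np.load('w1.npy'),'wrist',st)
S=W.reshape(-1,3); S=S[(abs(S[:,0]-641)<70)&(abs(S[:,1]+221)<70)]; 
print(np.nanmedian(S[abs(S[:,2])<10][:,2]))
S=S[(S[:,2]>30)&(S[:,2]<48)]; print(len(S),np.median(S[:,2]),cv2.minAreaRect(S[:,:2].astype(np.float32)))
E
```

```text
1.35 [ 606.51028645 -244.94043173  133.77490422] [-1.79962106e+02  5.26756397e-02  3.98023670e+01] 59.74342785697078 [-0.73755737 -0.98351589  0.34483719]
-0.14977494371871103
3928 37.232037401103184 ((639.2787475585938, -221.78939819335938), (98.07018280029297, 21.97093963623047), 39.54450225830078)
```

View pics/w1.png

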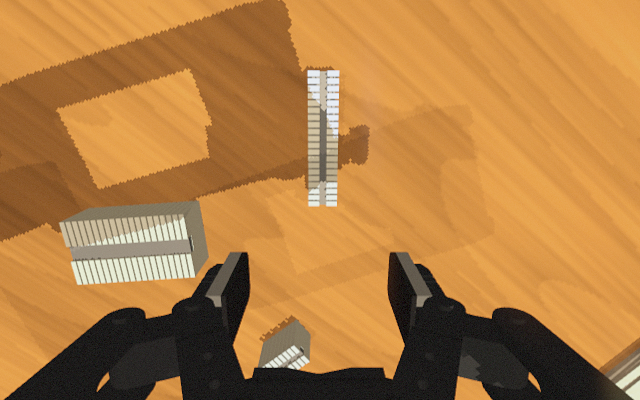

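The slim stick is centred at (323,138), aligned with the jaws; the wide stick is at (135,240) and the stub at (288,345). I still have 33 and 23 mm to go, then down.

Request:
{"api": "step_arm", "payload": {
  "motion": [
    [[17, 12, 0], [0, 0, 0]],
    [[33.5, 23.5, 0], [0, 0, 0]],
    [[33.5, 23.5, -25], [0, 0, 0]],
    [[33.5, 23.5, -50], [0, 0, 0]],
    [[33.5, 23.5, -70], [0, 0, 0]],
    [[33.5, 23.5, -85], [0, 0, 0]],
    [[33.5, 23.5, -95], [0, 0, 0]],
    [[33.5, 23.5, -100.5], [0, 0, 0]],
    [[33.5, 23.5, -100.5], [0, 0, 0]],
    [[33.5, 23.5, -100.5], [0, 0, 0]]
  ]
}}

```text
time: 2.23
position: [640.7, -222.0, 34.4]
eef_rot: [3.141, -0.0, 0.693]
force: [0.4, 0.5, 0.3]
opening: 60.2
```

```bash
python3 w.py w2; python3 - <<'E'
from h import *
p,d=eyes.grab_frame('scene'); cv2.imwrite('pics/s2.png',cv2.resize(p[200:320,200:400,::-1],None,fx=4,fy=4))
E
```

```text
2.2333 [ 640.68138913 -222.04663547   34.42688167] [ 1.79944557e+02 -1.57919296e-02  3.97266574e+01] 60.183970868689485 [0.35782524 0.50774123 0.28348019]
```

View pics/w2.png

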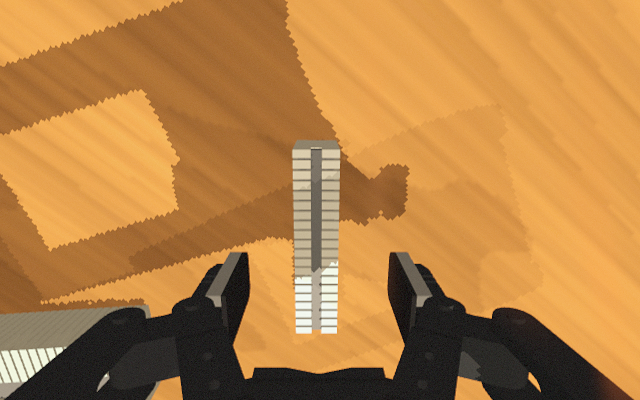

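View pics/s2.png

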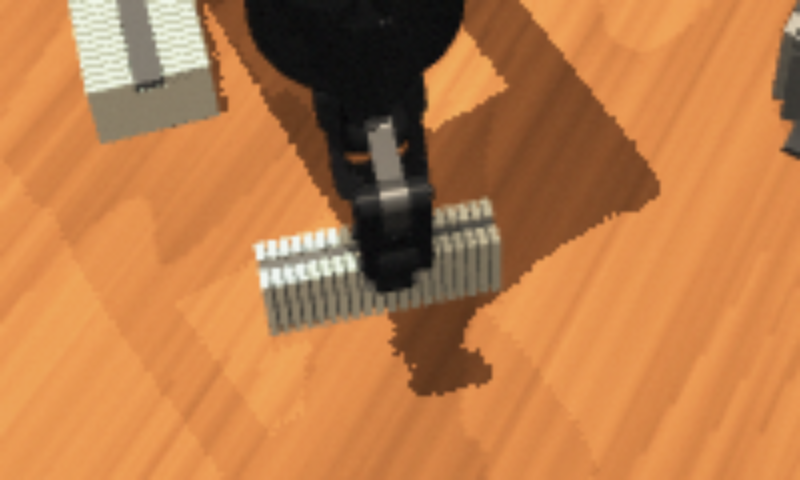

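The jaws straddle the middle of the stick; it's centred at column 316 between pads at 248 and 388. I'll close the gripper.

Request:
{"api": "step_arm", "payload": {
  "motion": [
    [[0, 0, -1], [0, 0, 0]],
    [[0, 0, -1], [0, 0, 0]],
    [[0, 0, -1], [0, 0, 0]],
    [[0, 0, -1], [0, 0, 0]],
    [[0, 0, -1], [0, 0, 0]],
    [[0, 0, -1], [0, 0, 0]],
    [[0, 0, -1], [0, 0, 0]],
    [[0, 0, -1], [0, 0, 0]]
  ],
  "hand": 10,
  "force": 40
}}

```text
time: 3.0
position: [640.6, -221.1, 32.6]
eef_rot: [-3.141, 0.0, 0.694]
force: [0.2, 0.1, -0.3]
opening: 10.0
```

```bash
python3 - <<'E'
from h import *
st=status.observe();print(st['position'],np.degrees(st['eef_rot']),st['opening'],st['force'])
p,d=eyes.grab_frame('scene'); cv2.imwrite('pics/s3.png',cv2.resize(p[200:320,200:400,::-1],None,fx=4,fy=4)); np.save('s3.npy',d)
E
```

```text
[ 640.61187416 -221.10562121   32.56358527] [-1.79994488e+02  2.11246371e-03  3.97829712e+01] 10.049132715837887 [ 0.23487477  0.11302917 -0.29440041]
```

View pics/s3.png

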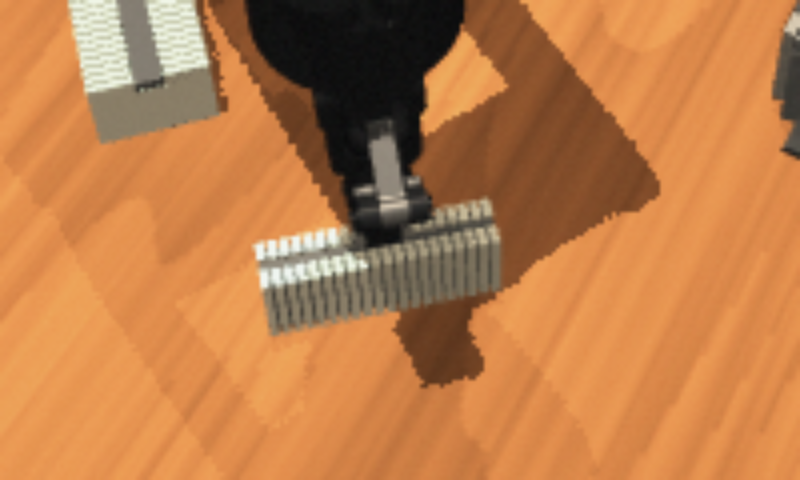

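The opening reads 10 mm, not 22, so I'll look closer.

```bash
python3 w.py w3; python3 - <<'E'
from h import *
p=cv2.imread('pics/w3.png'); cv2.imwrite('pics/w3c.png',cv2.resize(p[120:400,200:440],None,fx=2.1,fy=2.1))
p=cv2.imread('pics/w2.png'); 
d=np.load('s3.npy');W=cloud(d,'scene')
S=W[240:290,255:335]; 
for v in range(244,286,3): print(v,[int(x) if x==x else -9 for x in W[v,260:332:3,2]])
E
```

```text
3.05 [ 640.62301991 -221.11831432   32.58435077] [-1.79995453e+02  1.39334706e-03  3.97820098e+01] 10.128279911590111 [ 0.58226913 -0.54700595  0.57602372]
244 [2, 3, 1, 0, 0, 1, 0, 1, 1, 115, 105, 153, 156, 155, 143, 1, 1, -1, 1, 0, 1, 0, 0, 0]
247 [1, 0, -1, 0, 0, 0, 1, 0, 1, 106, 144, 144, 152, 153, 151, 151, 0, 0, -1, 0, 0, 0, 0, -1]
250 [0, 0, -1, 0, 1, 0, 1, 1, 0, 100, 150, 151, 152, 151, 151, 152, 0, -1, 0, 37, 37, 1, 0, 0]
253 [2, 0, 3, 0, 0, -1, 2, 2, 1, 108, 149, 151, 150, 149, 148, 148, 37, 36, 37, 36, 38, 0, 0, 1]
256 [1, 1, 0, 0, 0, 0, 0, 0, 0, 0, 149, 148, 144, 144, 36, 39, 38, 36, 35, 36, 36, 35, 1, 0]
259 [0, -2, 0, -1, 1, 3, -1, 2, 37, 38, 63, 72, 67, 67, 34, 37, 38, 38, 39, 40, 38, 39, 0, -1]
262 [0, 0, 36, 36, 36, 37, 38, 37, 35, 33, 38, 37, 37, 38, 37, 37, 37, 37, 37, 36, 34, 32, 1, 0]
265 [0, -2, 36, 37, 37, 35, 39, 37, 39, 38, 37, 39, 37, 38, 37, 35, 33, 31, 29, 29, 27, 23, 2, 0]
268 [0, 2, 37, 37, 39, 38, 36, 39, 37, 35, 35, 31, 32, 27, 27, 24, 22, 22, 21, 17, 15, 15, 2, 1]
271 [0, 1, 36, 36, 36, 33, 31, 30, 29, 25, 26, 23, 23, 20, 18, 14, 12, 13, 11, 8, 6, 4, 0, -1]
274 [0, 1, 30, 29, 27, 25, 23, 21, 14, 13, 10, 10, 8, 5, 4, 4, 3, 3, 1, 0, 1, 1, -1, 0]
277 [1, 1, 20, 16, 14, 11, 9, 7, 6, 4, 0, 0, 0, 0, 0, 0, 0, 0, 2, 0, 0, 0, 0, 0]
280 [2, 0, 0, 6, 3, 7, 4, 4, -1, 0, 1, 1, 1, 1, -2, 3, 0, 0, 1, 0, 1, 0, 0, 0]
283 [-2, 0, 0, 0, 0, 2, 2, 0, 0, 0, 1, 0, 0, 0, -1, 0, 0, 0, 0, 0, -1, 1, 0, 0]
```

View pics/w3c.png

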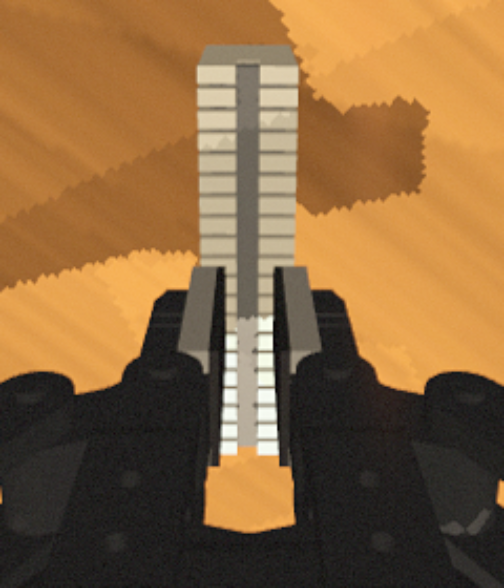

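```bash
python3 - <<'E'
from h import *
np.set_printoptions(suppress=True,precision=1,linewidth=200)
for n in ('w2','w3'):
    a=np.load(n+'_st.npy'); st=dict(position=a[:3],eef_rot=a[3:]); d=np.load(n+'.npy'); W=cloud(d,'wrist',st)
    print(n)
    cols=[222,232,240,245,248,300] if n=='w2' else [295,300,303,306,318,335]
    for v in range(236,300,6): print(v,[W[v,u].round(0).tolist() for u in cols])
W=cloud(np.load('s3.npy'),'scene')
for v in range(250,266): print(v,W[v,284:306:2,2].round(0))
E
```

```text
w2
236 [[596.0, -183.0, -0.0], [599.0, -188.0, -1.0], [603.0, -191.0, 1.0], [605.0, -194.0, -0.0], [606.0, -195.0, -1.0], [639.0, -211.0, 38.0]]
242 [[593.0, -185.0, -0.0], [596.0, -190.0, -1.0], [600.0, -194.0, 0.0], [602.0, -196.0, -1.0], [603.0, -198.0, -1.0], [637.0, -213.0, 38.0]]
248 [[590.0, -188.0, 0.0], [593.0, -192.0, -0.0], [596.0, -196.0, -1.0], [598.0, -199.0, -0.0], [599.0, -200.0, -1.0], [634.0, -216.0, 36.0]]
254 [[586.0, -190.0, -1.0], [626.0, -188.0, 67.0], [628.0, -191.0, 68.0], [630.0, -192.0, 68.0], [597.0, -202.0, 0.0], [632.0, -217.0, 38.0]]
260 [[583.0, -192.0, -0.0], [627.0, -189.0, 74.0], [629.0, -192.0, 73.0], [627.0, -194.0, 68.0], [626.0, -196.0, 64.0], [629.0, -220.0, 37.0]]
266 [[626.0, -187.0, 79.0], [628.0, -190.0, 79.0], [629.0, -193.0, 78.0], [626.0, -195.0, 69.0], [624.0, -197.0, 64.0], [626.0, -222.0, 36.0]]
272 [[626.0, -188.0, 83.0], [628.0, -191.0, 83.0], [627.0, -194.0, 78.0], [624.0, -197.0, 69.0], [622.0, -199.0, 65.0], [624.0, -223.0, 39.0]]
278 [[627.0, -189.0, 88.0], [629.0, -192.0, 88.0], [626.0, -195.0, 79.0], [622.0, -198.0, 71.0], [62
[... 2218 characters left out ...]
[  2.  -0. 146. 150. 152. 150. 151. 151. 150. 149. 149.]
254 [ -1.   0. 112. 150. 151. 149. 151. 149. 148. 147. 148.]
255 [  1.  -3. 107. 149. 148. 149. 148. 147. 145. 141. 144.]
256 [  1.  37.  71. 149. 147. 149. 144. 145. 142.  36.  37.]
257 [  0.  39.  70. 147. 145. 144.  77.  73.  63.  37.  36.]
258 [ 1. 39. 66. 64. 74. 73. 70. 75. 59. 36. 35.]
259 [37. 39. 61. 64. 71. 69. 67. 67. 68. 35. 38.]
260 [38. 40. 38. 59. 70. 70. 68. 66. 36. 38. 38.]
261 [38. 38. 35. 58. 66. 62. 34. 39. 37. 39. 38.]
262 [36. 35. 37. 39. 37. 37. 38. 38. 39. 38. 37.]
263 [37. 36. 37. 38. 37. 38. 38. 39. 37. 38. 34.]
264 [39. 38. 38. 38. 38. 39. 38. 38. 38. 38. 33.]
265 [39. 39. 40. 38. 36. 37. 37. 36. 38. 37. 32.]
```

Both cameras put the fingertips at z ≈ 59 while the reported TCP z is 32.6. The real tips therefore stand about 27 mm behind the reported TCP, not 11 mm ahead as stated, and the fingers closed above the stick without touching it. I'll open, descend further in steps and recheck the tip height.

Request:
{"api": "step_arm", "payload": {
  "motion": [
    [[0, 0, 0], [0, 0, 0]],
    [[0, 0, 0], [0, 0, 0]],
    [[0, 0, 0], [0, 0, 0]],
    [[0, 0, 0], [0, 0, 0]],
    [[0, 0, 0], [0, 0, 0]],
    [[0, 0, -5], [0, 0, 0]],
    [[0, 0, -12], [0, 0, 0]],
    [[0, 0, -20], [0, 0, 0]],
    [[0, 0, -25], [0, 0, 0]],
    [[0, 0, -25], [0, 0, 0]]
  ],
  "hand": 50
}}

```text
time: 3.93
position: [639.2, -220.5, 5.3]
eef_rot: [-3.138, 0.001, 0.694]
force: [-0.1, -0.0, -0.2]
opening: 50.0
```

```bash
python3 w.py w4; python3 - <<'E'
from h import *
a=np.load('w4_st.npy'); st=dict(position=a[:3],eef_rot=a[3:]); W=cloud(np.load('w4.npy'),'wrist',st)
p=cv2.imread('pics/w4.png')
for v in range(244,270,3): print(v,W[v,225:300:5,2].round(0))
p,d=eyes.grab_frame('scene'); cv2.imwrite('pics/s4.png',cv2.resize(p[200:320,200:400,::-1],None,fx=4,fy=4))
W=cloud(d,'scene')
for v in range(256,282,2): print(v,W[v,280:310:2,2].round(0))
E
```

```text
3.9333 [ 639.23792196 -220.45297347    5.28166707] [-1.79800535e+02  8.19257298e-02  3.97762405e+01] 50.025351151703326 [-0.14884634 -0.00431463 -0.15792838]
244 [ 0. -1.  0. -0. -1. -0.  0. -0.  1.  1. -0. -1.  0. -0. 35.]
247 [-0.  1. -0. -1. -2. -0.  1. -0. -1.  0.  1.  0.  0. -0. 37.]
250 [-0. -0. -0.  1. 35. 34. 34.  1.  0. -0. -0.  0. -1. -0. 37.]
253 [ 0. -1. -0.  0. 37. 39. 38. 32. -1. -0. -1. -1. -1. -0. 38.]
256 [-1. -0. -0. 41. 40. 41. 41. 33. -1. -1.  0. -1. -0. -1. 36.]
259 [ 0. -0. -1. 43. 44. 43. 44. 32.  0. -0. -2. -0. -0. -2. 38.]
262 [ 0. 38. 39. 46. 46. 47. 45. 34.  1. -0.  0. -1. nan -0. 38.]
265 [40. 41. 40. 50. 50. 49. 45. 33. -1.  1. -0.  0. -1. -1. 39.]
268 [43. 44. 52. 51. 52. 51. 45. 34.  0.  0. -0.  1.  0. -0. 38.]
256 [  1.   1.  -2.  99.  99.  99.  98. 122. 135. 135. 136. 134. 135. 135.
  38.]
258 [ 37.  39.   3.  96.  96. 123. 136. 134. 136. 136. 135. 135. 136. 137.
 131.]
260 [ 38.  39.  38.  39.  82. 135. 135. 136. 135. 135. 135. 135. 134. 134.
 131.]
262 [ 35.  35.  35.  37.  36. 131. 135. 136. 134. 132. 134. 135. 131. 131.
  38.]
264 [ 37.  37.  36.  38.  79. 132. 132. 132. 130. 130. 130. 129. 128. 126.
  34.]
266 [ 39.  38.  39.  36.  40. 100. 129. 128. 127. 125. 124. 122. 119. 119.
  30.]
268 [ 36.  40.  38.  33.  36.  92. 121. 119. 118. 111. 113. 112. 111. 108.
  24.]
270 [ 30.  33.  31.  27.  30.  57. 113. 112. 110. 107. 105. 105. 103. 102.
  19.]
272 [ 24.  27.  26.  27.  24.  85. 104. 104. 102.  88.  87.  86.  87.  92.
  11.]
274 [20. 22. 18. 18. 17. 85. 96. 95. 85. 85. 86. 86. 83. 83.  3.]
276 [17. 16.  9. 13. 11.  8. 86. 86. 83. 53. 48. 47. 35.  1. -1.]
278 [10.  8.  3.  7.  8. -2. 38. 48. 46. 44. 44. 39. -1.  2.  1.]
280 [ 4.  2.  3. -0. -1. -0.  2. -2.  1.  2. -0.  1.  1. nan -0.]
```

View pics/s4.png

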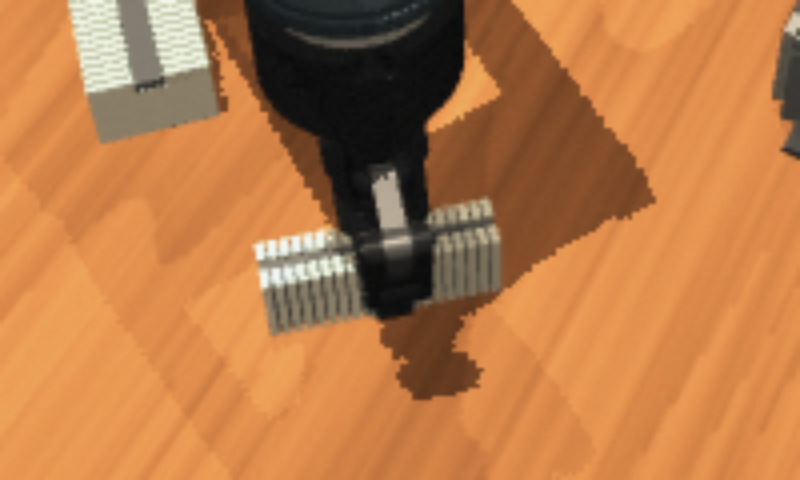

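View pics/w4.png

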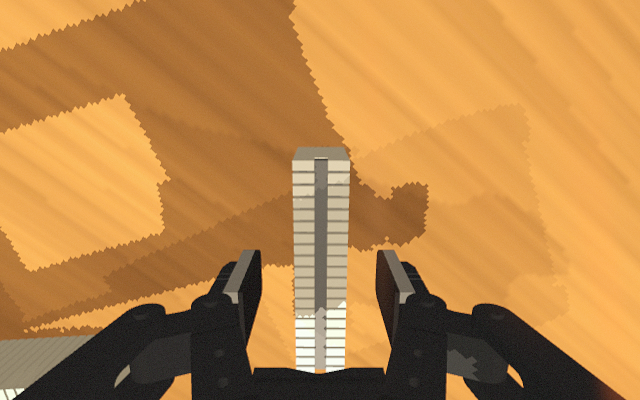

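Tips are now at z ≈ 33 with 50 mm opening. I'll go 6 mm lower and close.

Request:
{"api": "step_arm", "payload": {
  "motion": [
    [[0.5, 0, -3], [0, 0, 0]],
    [[0.5, 0, -6], [0, 0, 0]],
    [[0.5, 0, -6], [0, 0, 0]]
  ]
}}

```text
time: 4.28
position: [640.9, -221.0, 1.2]
eef_rot: [-3.141, 0.0, 0.694]
force: [0.0, -0.6, -0.6]
opening: 50.0
```

Request:
{"api": "step_arm", "payload": {
  "motion": [
    [[0, 0, 0], [0, 0, 0]],
    [[0, 0, 0], [0, 0, 0]],
    [[0, 0, 0], [0, 0, 0]],
    [[0, 0, 0], [0, 0, 0]],
    [[0, 0, 0], [0, 0, 0]],
    [[0, 0, 0], [0, 0, 0]],
    [[0, 0, 0], [0, 0, 0]],
    [[0, 0, 0], [0, 0, 0]]
  ],
  "hand": 10,
  "force": 40
}}

```text
time: 4.95
position: [641.3, -221.2, 1.9]
eef_rot: [3.141, -0.0, 0.694]
force: [-0.3, 0.9, 2.2]
opening: 20.8
```

```bash
python3 w.py w5; python3 - <<'E'
from h import *
a=np.load('w5_st.npy'); st=dict(position=a[:3],eef_rot=a[3:]); W=cloud(np.load('w5.npy'),'wrist',st)
for v in range(238,262,3): print(v,W[v,270:370:6,2].round(0))
E
```

```text
4.95 [ 641.29185276 -221.20370869    1.90571542] [ 1.79975472e+02 -1.00053991e-02  3.97792390e+01] 20.784397067846875 [-0.27017833  0.92850409  2.20668259]
238 [-1.  1. -0. -0. 36. 36. 36. 35. 35. 36. 35. 36. 36. -1. -1. -1.  1.]
241 [ 0. -0. -1. -0. 38. 38. 37. 40. 36. 34. nan 38. 38.  0. -1. -0.  2.]
244 [ 0.  1. -1. -0. 38. 38. 38. 38. 34. 35. 38. 38. 37.  0.  0. -1. -1.]
247 [-1.  1. 28. 29. 39. 39. 37. 37. 34. 35. 38. 38. 38. 29. 29.  0.  0.]
250 [-1.  0. 32. 33. 36. 36. 36. 36. 35. 36. 36. 36. 36. 31. 31. -1.  0.]
253 [ 0. -0. 34. 35. 38. 38. 38. 37. 35. 36. 39. 39. 37. 35. 35. 34. -1.]
256 [-1.  1. 37. 38. 38. 39. 38. 37. 35. 36. 38. 38. 37. 38. 37. 38. -1.]
259 [32. 39. 41. 40. 39. 38. 38. 38. 35. 36. 38. 38. 37. 41. 39. 41. 32.]
```

View pics/w5.png

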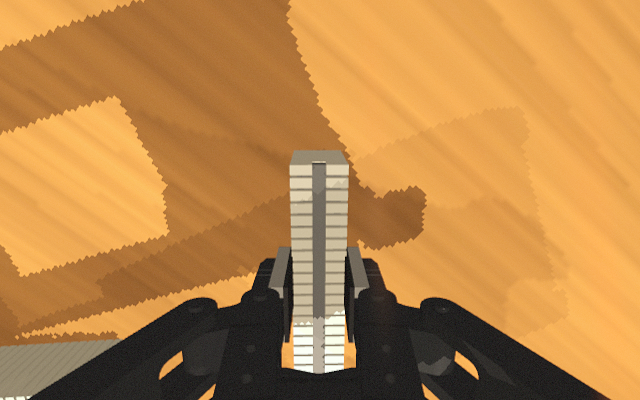

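The stick is gripped at 20.8 mm opening, with the pads overlapping its top 10 mm. I'll check the carry path before moving.

```bash
python3 - <<'E'
from h import *
for n in('top','scene'):
    W=cloud(np.load(n+'0.npy'),n).reshape(-1,3)
    A=np.array([641,-221]);B=np.array([598,195]);L=np.linalg.norm(B-A);u=(B-A)/L
    q=W[:,:2]-A; s=q@u; t=q@np.array([-u[1],u[0]])
    k=(s>60)&(s<L-70)&(W[:,2]>15)&(abs(t)<260)
    for lo in range(60,360,40):
        m=k&(s>=lo)&(s<lo+40)
        if m.any(): print(n,lo,'near t',np.round(t[m&(t<0)].max() if (m&(t<0)).any() else np.nan),np.round(t[m&(t>0)].min() if (m&(t>0)).any() else np.nan),'zmax',np.round(W[m,2].max()))
E
```

```text
top 60 near t nan 108.0 zmax 40.0
top 100 near t -233.0 140.0 zmax 138.0
top 140 near t -129.0 nan zmax 144.0
top 180 near t -130.0 nan zmax 146.0
top 220 near t -144.0 158.0 zmax 145.0
top 260 near t nan 139.0 zmax 145.0
top 300 near t -115.0 157.0 zmax 186.0
top 340 near t -84.0 224.0 zmax 186.0
scene 60 near t nan 110.0 zmax 42.0
scene 100 near t -211.0 142.0 zmax 141.0
scene 140 near t -128.0 nan zmax 147.0
scene 180 near t -131.0 nan zmax 148.0
scene 220 near t -143.0 155.0 zmax 146.0
scene 260 near t nan 140.0 zmax 147.0
scene 300 near t -107.0 157.0 zmax 188.0
scene 340 near t -77.0 251.0 zmax 187.0
```

Request:
{"api": "step_arm", "payload": {
  "motion": [
    [[0, 0, 10], [0, 0, 0]],
    [[0, 0, 25], [0, 0, 0]],
    [[0, 0, 45], [0, 0, 0]],
    [[0, 0, 70], [0, 0, 0]],
    [[0, 0, 95], [0, 0, 0]],
    [[0, 0, 110], [0, 0, 0]],
    [[0, 0, 110], [0, 0, 0]]
  ]
}}

```text
time: 5.58
position: [643.5, -222.4, 116.7]
eef_rot: [3.134, -0.003, 0.694]
force: [-0.5, -0.1, -0.2]
opening: 21.1
```

Request:
{"api": "step_arm", "payload": {
  "motion": [
    [[-2, 18, 0], [0, 0, 0]],
    [[-5, 48, 0], [0, 0, -4]],
    [[-8, 80, 0], [0, 0, -9]],
    [[-12, 114, 0], [0, 0, -14]],
    [[-15, 148, 0], [0, 0, -19]],
    [[-19, 182, 0], [0, 0, -25]],
    [[-22, 216, 0], [0, 0, -31]],
    [[-26, 250, 0], [0, 0, -37]],
    [[-29, 280, 0], [0, 0, -43]],
    [[-32, 305, 0], [0, 0, -49]]
  ]
}}

```text
time: 6.42
position: [606.8, 87.0, 109.8]
eef_rot: [-3.141, 0.004, -0.165]
force: [-0.4, 0.0, -1.2]
opening: 20.9
```

Request:
{"api": "step_arm", "payload": {
  "motion": [
    [[-3, 30, 0], [0, 0, 0]],
    [[-6, 58, 0], [0, 0, 0]],
    [[-6, 58, 0], [0, 0, 0]],
    [[-6, 58, 0], [0, 0, 0]]
  ]
}}

```text
time: 6.75
position: [601.2, 143.9, 110.0]
eef_rot: [3.141, 0.003, -0.157]
force: [0.9, -0.1, -0.8]
opening: 20.8
```

```bash
python3 w.py w6; python3 - <<'E'
from h import *
np.set_printoptions(suppress=True,precision=1,linewidth=200)
a=np.load('w6_st.npy'); st=dict(position=a[:3],eef_rot=a[3:]); W=cloud(np.load('w6.npy'),'wrist',st)
S=W.reshape(-1,3)
A=np.radians(-9.2); U=np.array([np.cos(A),np.sin(A)]); N=np.array([-U[1],U[0]])
print('tcp along/lat',a[:2]@U,a[:2]@N)
al=S[:,:2]@U; la=S[:,:2]@N
for s in range(480,680,12):
    k=(abs(al-s)<6)&(S[:,2]>14)&(S[:,2]<36)&(abs(la-288)<45)
    kf=(abs(al-s)<6)&(S[:,2]>8)&(S[:,2]<14)&(abs(la-288)<30)
    kr=(abs(al-s)<6)&(S[:,2]>68)&(S[:,2]<80)&(abs(la-288)<60)
    f=lambda m:(m.sum(),la[m].min().round(1),la[m].max().round(1)) if m.any() else None
    print(s,f(k),f(kf),f(kr))
k=(S[:,2]>90)&(S[:,2]<170)&(abs(al-a[:2]@U)<70)&(abs(la-a[:2]@N)<14)
E
```

```text
6.75 [601.21030192 143.90199678 110.02857131] [ 1.79964919e+02  1.72756427e-01 -9.02021968e+00] 20.781594261692725 [ 0.8924761  -0.06978469 -0.79369459]
tcp along/lat 570.4692698074241 238.1730967593261
480 None None None
492 (np.int64(476), np.float64(291.6), np.float64(323.4)) (np.int64(73), np.float64(291.2), np.float64(302.0)) None
504 (np.int64(308), np.float64(301.6), np.float64(316.2)) (np.int64(221), np.float64(285.9), np.float64(302.1)) None
516 (np.int64(323), np.float64(271.1), np.float64(316.0)) (np.int64(391), np.float64(275.3), np.float64(302.0)) None
528 (np.int64(414), np.float64(260.1), np.float64(316.2)) (np.int64(466), np.float64(275.0), np.float64(302.3)) None
540 (np.int64(597), np.float64(259.7), np.float64(316.2)) (np.int64(481), np.float64(275.3), np.float64(302.0)) None
552 (np.int64(611), np.float64(259.7), np.float64(316.2)) (np.int64(492), np.float64(274.9), np.float64(302.1)) None
564 (np.int64(642), np.float64(259.9), np.float64(316.1)) (np.int64(517), np.float64(275.3), np.float64(302.0)) None
576 (np.int64(660), np.float64(259.7), np.float64(316.2)) (n
[... 296 characters left out ...]
np.int64(747), np.float64(259.7), np.float64(316.1)) (np.int64(613), np.float64(275.0), np.float64(302.1)) None
624 (np.int64(747), np.float64(259.7), np.float64(316.0)) (np.int64(608), np.float64(274.9), np.float64(302.2)) None
636 (np.int64(162), np.float64(301.4), np.float64(314.9)) (np.int64(481), np.float64(282.0), np.float64(302.8)) (np.int64(2129), np.float64(242.2), np.float64(333.9))
648 None (np.int64(497), np.float64(281.8), np.float64(302.9)) (np.int64(2602), np.float64(242.2), np.float64(333.4))
660 None (np.int64(220), np.float64(282.2), np.float64(302.7)) (np.int64(2717), np.float64(242.1), np.float64(333.5))
672 None None (np.int64(2886), np.float64(242.1), np.float64(333.5))
```

View pics/w6.png

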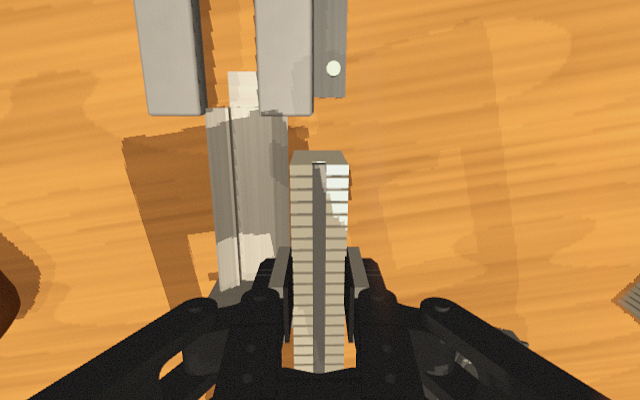

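The rail is now seen clearly from the wrist: lateral centre 288.1 along its full length, at exactly -9.2°. I need to move -11.5 mm along and +50 mm laterally, i.e. world (-3.4, +51.2), then go down.

Request:
{"api": "step_arm", "payload": {
  "motion": [
    [[-1, 17, 0], [0, 0, 0]],
    [[-2, 35, 0], [0, 0, 0]],
    [[-3.4, 51.2, 0], [0, 0, -0.2]],
    [[-3.4, 51.2, -5], [0, 0, -0.2]],
    [[-3.4, 51.2, -15], [0, 0, -0.2]],
    [[-3.4, 51.2, -30], [0, 0, -0.2]],
    [[-3.4, 51.2, -45], [0, 0, -0.2]],
    [[-3.4, 51.2, -57], [0, 0, -0.2]],
    [[-3.4, 51.2, -65], [0, 0, -0.2]],
    [[-3.4, 51.2, -65], [0, 0, -0.2]]
  ]
}}

```text
time: 7.63
position: [598.1, 191.7, 43.8]
eef_rot: [3.14, 0.005, -0.166]
force: [-0.0, 0.6, -1.3]
opening: 20.6
```

```bash
python3 w.py w7; python3 - <<'E'
from h import *
np.set_printoptions(suppress=True,precision=1,linewidth=200)
a=np.load('w7_st.npy'); st=dict(position=a[:3],eef_rot=a[3:]); W=cloud(np.load('w7.npy'),'wrist',st)
S=W.reshape(-1,3)
A=np.radians(-9.2); U=np.array([np.cos(A),np.sin(A)]); N=np.array([-U[1],U[0]])
print('tcp along/lat',a[:2]@U,a[:2]@N)
al=S[:,:2]@U; la=S[:,:2]@N
for s in range(540,640,8):
    k=(abs(al-s)<4)&(S[:,2]>14)&(S[:,2]<34)&(abs(la-288)<45)
    kr=(abs(al-s)<4)&(S[:,2]>70)&(S[:,2]<92)&(abs(la-288)<60)
    f=lambda m:(m.sum(),la[m].min().round(1),la[m].max().round(1),np.median(S[m,2]).round(1)) if m.any() else None
    print(s,f(k),f(kr))
p,d=eyes.grab_frame('scene'); cv2.imwrite('pics/s7.png',cv2.resize(p[50:200,320:520,::-1],None,fx=4,fy=4))
E
```

```text
7.6333 [598.06104533 191.68972383  43.76656606] [179.90323595   0.26160789  -9.48830706] 20.644976754481014 [-0.00387535  0.60206177 -1.30839249]
tcp along/lat 559.7201658549442 284.8425882747257
540 (np.int64(5), np.float64(309.0), np.float64(315.9), np.float64(25.2)) (np.int64(849), np.float64(273.7), np.float64(295.6), np.float64(79.5))
548 (np.int64(311), np.float64(260.0), np.float64(316.0), np.float64(26.4)) (np.int64(866), np.float64(273.9), np.float64(295.4), np.float64(79.6))
556 (np.int64(595), np.float64(259.7), np.float64(315.9), np.float64(25.9)) (np.int64(966), np.float64(274.1), np.float64(295.2), np.float64(79.5))
564 (np.int64(596), np.float64(260.0), np.float64(316.2), np.float64(26.0)) (np.int64(1701), np.float64(260.4), np.float64(308.7), np.float64(79.8))
572 (np.int64(631), np.float64(259.7), np.float64(316.1), np.float64(25.9)) (np.int64(1727), np.float64(267.5), np.float64(301.7), np.float64(79.7))
580 (np.int64(641), np.float64(259.9), np.float64(316.1), np.float64(26.0)) (np.int64(1043), np.float64(273.4), np.float64(295.4), np.float64(79.2))
588 (np.int64(6
[... 190 characters left out ...]
, np.float64(26.1)) (np.int64(1169), np.float64(273.2), np.float64(295.3), np.float64(79.0))
604 (np.int64(862), np.float64(259.7), np.float64(316.2), np.float64(25.0)) (np.int64(1386), np.float64(273.3), np.float64(295.3), np.float64(78.9))
612 (np.int64(930), np.float64(260.0), np.float64(316.3), np.float64(24.8)) None
620 (np.int64(970), np.float64(259.6), np.float64(316.1), np.float64(24.7)) None
628 (np.int64(957), np.float64(259.7), np.float64(316.1), np.float64(24.4)) (np.int64(284), np.float64(243.5), np.float64(332.5), np.float64(72.4))
636 (np.int64(135), np.float64(268.2), np.float64(309.5), np.float64(21.3)) (np.int64(3739), np.float64(241.6), np.float64(334.1), np.float64(73.7))
```

View pics/w7.png

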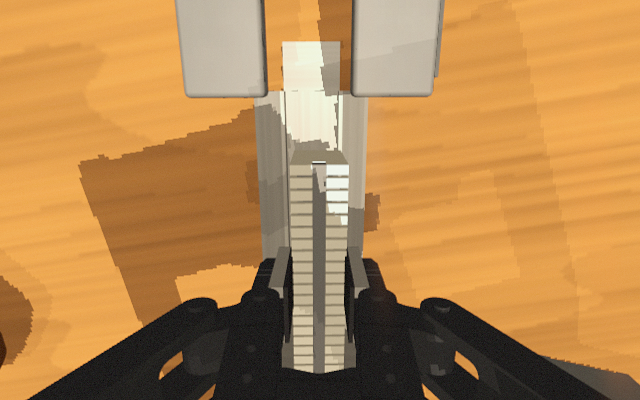

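View pics/s7.png

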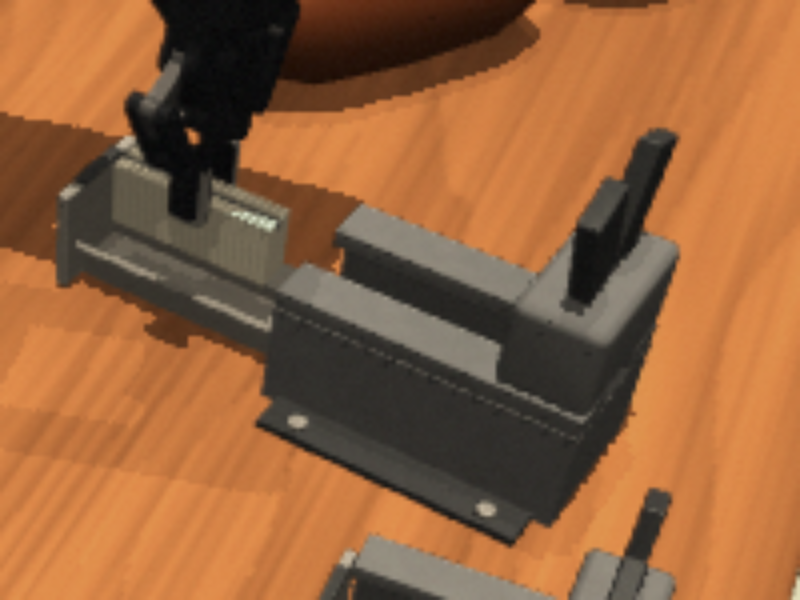

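Stick lateral centre is 284.5 against the rail's 288.0, and its underside is at about 41 mm. I'll shift +3.6 laterally and lower it 28 mm.

Request:
{"api": "step_arm", "payload": {
  "motion": [
    [[0.6, 3.5, 0], [0, 0, 0.2]],
    [[0.6, 3.5, 0], [0, 0, 0.2]],
    [[0.6, 3.5, -7], [0, 0, 0.2]],
    [[0.6, 3.5, -14], [0, 0, 0.2]],
    [[0.6, 3.5, -20], [0, 0, 0.2]],
    [[0.6, 3.5, -25], [0, 0, 0.2]],
    [[0.6, 3.5, -28], [0, 0, 0.2]],
    [[0.6, 3.5, -28], [0, 0, 0.2]],
    [[0.6, 3.5, -28], [0, 0, 0.2]]
  ]
}}

```text
time: 8.48
position: [600.1, 196.5, 18.2]
eef_rot: [3.141, 0.001, -0.161]
force: [0.1, 0.9, -1.3]
opening: 20.8
```

```bash
cat > chk.py <<'E'
from h import *
import sys
n=sys.argv[1]; zlo=float(sys.argv[2]); zhi=float(sys.argv[3])
a=np.load(n+'_st.npy'); st=dict(position=a[:3],eef_rot=a[3:]); W=cloud(np.load(n+'.npy'),'wrist',st)
S=W.reshape(-1,3)
A=np.radians(-9.2); U=np.array([np.cos(A),np.sin(A)]); N=np.array([-U[1],U[0]])
print('tcp along/lat',a[:2]@U,a[:2]@N)
al=S[:,:2]@U; la=S[:,:2]@N
f=lambda m:(int(m.sum()),round(la[m].min(),1),round(la[m].max(),1),round(float(np.median(S[m,2])),1)) if m.any() else None
for s in range(500,640,8):
    k=(abs(al-s)<4)&(S[:,2]>14)&(S[:,2]<33)&(abs(la-288)<45)
    kr=(abs(al-s)<4)&(S[:,2]>zlo)&(S[:,2]<zhi)&(abs(la-288)<20)
    print(s,f(k),f(kr))
E
python3 w.py w8; python3 chk.py w8 44 60; python3 - <<'E'
from h import *
p,d=eyes.grab_frame('scene'); cv2.imwrite('pics/s8.png',cv2.resize(p[50:200,320:520,::-1],None,fx=4,fy=4))
E
```

```text
8.4833 [600.14504096 196.51367492  18.24509659] [ 1.79988698e+02  3.64099098e-02 -9.22269269e+00] 20.7834195882385 [ 0.12039124  0.93788078 -1.33863083]
tcp along/lat 561.0060944869089 289.93767703121205
500 (252, np.float64(269.5), np.float64(309.4), 21.2) None
508 (80, np.float64(270.2), np.float64(309.1), 20.5) (4, np.float64(288.0), np.float64(290.3), 51.2)
516 (19, np.float64(303.4), np.float64(304.5), 19.8) (458, np.float64(278.7), np.float64(300.6), 53.6)
524 None (746, np.float64(278.8), np.float64(300.5), 54.0)
532 None (791, np.float64(278.6), np.float64(300.4), 53.9)
540 None (869, np.float64(278.7), np.float64(300.5), 53.9)
548 None (813, np.float64(278.8), np.float64(300.4), 53.9)
556 (178, np.float64(259.8), np.float64(316.1), 27.5) (907, np.float64(279.1), np.float64(300.2), 53.9)
564 (850, np.float64(259.7), np.float64(316.1), 25.3) (1068, np.float64(268.0), np.float64(308.0), 54.0)
572 (950, np.float64(259.9), np.float64(316.0), 25.3) (1472, np.float64(268.3), np.float64(306.8), 53.7)
580 (994, np.float64(259.7), np.float64(316.2), 25.1) (1118, np.float64(278.6), np.float64(300.6), 53.9)
588 (1037, np.float64(259.7), np.float64(316.1), 25.2) (1020, np.float64(278.4), np.float64(300.5), 53.9)
596 (1076, np.float64(259.8), np.float64(316.3), 25.1) (1151, np.float64(278.5), np.float64(300.5), 53.6)
604 (1139, np.float64(259.8), np.float64(316.2), 25.0) (1225, np.float64(278.5), np.float64(300.6), 53.9)
612 (1485, np.float64(259.8), np.float64(316.3), 24.9) (355, np.float64(278.5), np.float64(300.6), 50.3)
620 (1299, np.float64(259.6), np.float64(316.2), 24.7) None
628 (1295, np.float64(259.7), np.float64(316.1), 24.2) None
636 (206, np.float64(265.9), np.float64(308.9), 21.7) None
```

View pics/s8.png

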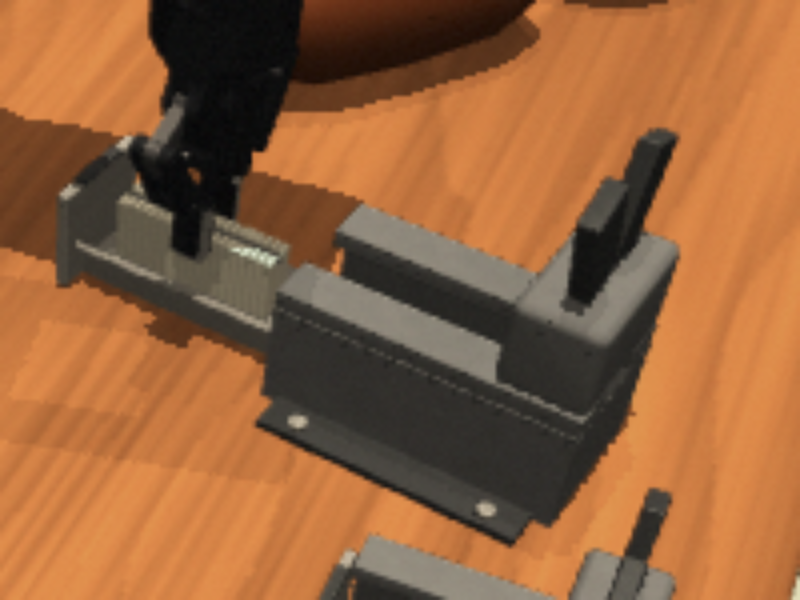

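The stick is centred within 1.5 mm, with its underside about 4 mm above the floor. I'll lower it those 4 mm and release.

Request:
{"api": "step_arm", "payload": {
  "motion": [
    [[-0.2, -1, -1], [0, 0, 0]],
    [[-0.2, -1, -2.5], [0, 0, 0]],
    [[-0.2, -1, -3.5], [0, 0, 0]],
    [[-0.2, -1, -3.5], [0, 0, 0]],
    [[-0.2, -1, -3.5], [0, 0, 0]]
  ]
}}

```text
time: 9.0
position: [600.0, 195.6, 15.1]
eef_rot: [3.142, 0.0, -0.161]
force: [-0.2, -0.2, -1.7]
opening: 21.2
```

Request:
{"api": "step_arm", "payload": {
  "motion": [
    [[0, 0, 0], [0, 0, 0]],
    [[0, 0, 0], [0, 0, 0]],
    [[0, 0, 0], [0, 0, 0]],
    [[0, 0, 0], [0, 0, 0]],
    [[0, 0, 0], [0, 0, 0]]
  ],
  "hand": 44
}}

```text
time: 9.42
position: [600.2, 195.6, 15.2]
eef_rot: [-3.142, -0.0, -0.161]
force: [0.1, 0.8, -0.4]
opening: 44.0
```

```bash
python3 w.py w9; python3 chk.py w9 44 60|sed -n '1p;4,17p'
```

```text
9.4167 [600.18613348 195.60658665  15.24421663] [-1.79998051e+02 -1.09040756e-02 -9.21417380e+00] 43.99561304142553 [ 0.10956247  0.81733177 -0.36799465]
tcp along/lat 561.1916847590344 289.04882722467664
516 (740, np.float64(259.8), np.float64(316.1), 25.1) (532, np.float64(279.0), np.float64(300.7), 49.2)
524 (771, np.float64(260.2), np.float64(316.2), 25.1) (749, np.float64(278.7), np.float64(300.6), 49.4)
532 (731, np.float64(261.2), np.float64(315.9), 24.5) (774, np.float64(278.8), np.float64(300.8), 49.4)
540 (633, np.float64(263.4), np.float64(313.9), 23.4) (849, np.float64(278.9), np.float64(300.7), 49.4)
548 (613, np.float64(264.6), np.float64(312.5), 23.2) (815, np.float64(278.6), np.float64(300.5), 49.4)
556 (628, np.float64(264.7), np.float64(312.6), 22.9) (901, np.float64(278.7), np.float64(300.7), 49.2)
564 (775, np.float64(259.7), np.float64(316.2), 23.9) (909, np.float64(278.7), np.float64(300.6), 49.3)
572 (985, np.float64(259.8), np.float64(316.1), 25.2) (974, np.float64(278.6), np.float64(300.7), 49.2)
580 (1025, np.float64(259.7), np.float64(316.2), 25.1) (1090, np.float64(278.6), np.float64(300.7), 49.3)
588 (1063, np.float64(259.7), np.float64(316.2), 25.1) (999, np.float64(278.7), np.float64(300.7), 49.4)
596 (1109, np.float64(259.8), np.float64(316.2), 25.2) (1126, np.float64(278.7), np.float64(300.6), 49.1)
604 (1197, np.float64(259.9), np.float64(316.2), 25.1) (1182, np.float64(278.6), np.float64(300.6), 49.4)
612 (1618, np.float64(259.7), np.float64(316.2), 24.6) (243, np.float64(278.7), np.float64(300.7), 48.2)
620 (1330, np.float64(259.7), np.float64(316.2), 24.8) None
```

View pics/w9.png

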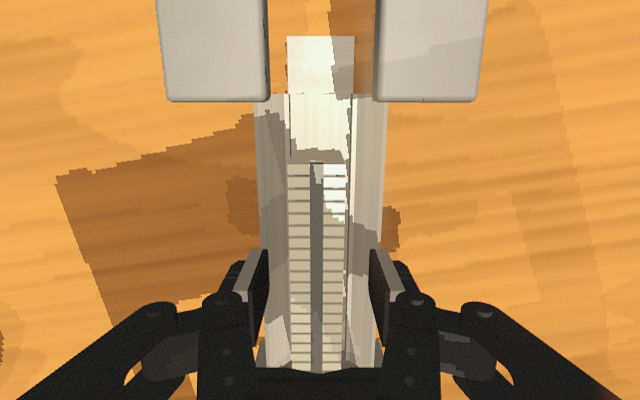

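The stick stands on the channel floor: top at 49–50 mm, lateral offset +1.6 mm, yaw aligned, fingers clear of it. I'll rise, back off behind the plate and close the fingers.

Request:
{"api": "step_arm", "payload": {
  "motion": [
    [[0, 0, 5], [0, 0, 0]],
    [[0, 0, 15], [0, 0, 0]],
    [[0, 0, 35], [0, 0, 0]],
    [[0, 0, 60], [0, 0, 0]],
    [[0, 0, 80], [0, 0, 0]],
    [[-10, 2, 85], [0, 0, 0]],
    [[-40, 6, 85], [0, 0, 0]],
    [[-75, 12, 85], [0, 0, 0]],
    [[-105, 17, 85], [0, 0, 0]],
    [[-117, 18, 85], [0, 0, 0]]
  ]
}}

```text
time: 10.3
position: [477.3, 214.1, 99.5]
eef_rot: [3.141, 0.004, -0.16]
force: [0.1, 0.3, -0.0]
opening: 44.1
```

Request:
{"api": "step_arm", "payload": {
  "motion": [
    [[0, 0, 0], [0, 0, 0]],
    [[0, 0, 0], [0, 0, 0]],
    [[0, 0, 0], [0, 0, 0]],
    [[0, 0, 0], [0, 0, 0]],
    [[0, 0, 0], [0, 0, 0]]
  ],
  "hand": 0
}}

```text
time: 10.72
position: [484.1, 213.3, 100.0]
eef_rot: [-3.142, -0.0, -0.162]
force: [-0.6, 1.1, 0.4]
opening: -0.1
```

```bash
python3 w.py w10; python3 - <<'E'
from h import *
a=np.load('w10_st.npy'); st=dict(position=a[:3],eef_rot=a[3:]); W=cloud(np.load('w10.npy'),'wrist',st)
S=W.reshape(-1,3)
A=np.radians(-9.2); U=np.array([np.cos(A),np.sin(A)]); N=np.array([-U[1],U[0]])
print('tcp along/lat',a[:2]@U,a[:2]@N)
al=S[:,:2]@U; la=S[:,:2]@N
k=(S[:,2]>60)&(S[:,2]<69)&(al>475)&(al<510)
print('plate',k.sum(),np.percentile(al[k],[1,50,99]),np.percentile(la[k],[1,99]))
k=(S[:,2]>45)&(S[:,2]<55)&(al>490)&(al<630)&(abs(la-288)<20)
print('stick',k.sum(),np.percentile(al[k],[.5,99.5]),np.percentile(la[k],[1,99]),np.median(S[k,2]))
k=(S[:,2]>70)&(S[:,2]<78)&(al>600)&(al<680)
print('mouth',np.percentile(al[k],[1]))
k=(al<475)&(abs(la-288)<25)&(S[:,2]>90); print('tip z',np.percentile(S[k,2],[0,1,5]), 'max along', np.percentile(al[k],[95,99,100]))
E
```

```text
10.7167 [484.08962813 213.33886717  99.99904675] [-1.79995989e+02 -2.03387862e-02 -9.25999190e+00] -0.05176253919034558 [-0.59702254  1.070044    0.36733257]
tcp along/lat 443.75355600396387 287.99135722901815
plate 1858 [486.38242256 490.73561232 494.3782233 ] [253.32568359 322.98550729]
stick 4097 [494.2538331  566.38067626] [278.81001468 300.55140825] 49.24615489256021Traceback (most recent call last):
  File "<stdin>", line 12, in <module>
    return _quantile_unchecked(
        a, q, axis, out, overwrite_input, method, keepdims, weights)
    return _ureduce(a,
                    func=_quantile_ureduce_func,
    ...<5 lines>...
                    overwrite_input=overwrite_input,
                    method=method)
    r = func(a, **kwargs)
    result = _quantile(arr,
                       quantiles=q,
    ...<2 lines>...
                       out=out,
                       weights=wgt)
    slices_having_nans = np.isnan(arr[-1, ...])
                                  ~~~^^^^^^^^^
IndexError: index -1 is out of bounds for axis 0 with size 0
```

View pics/w10.png

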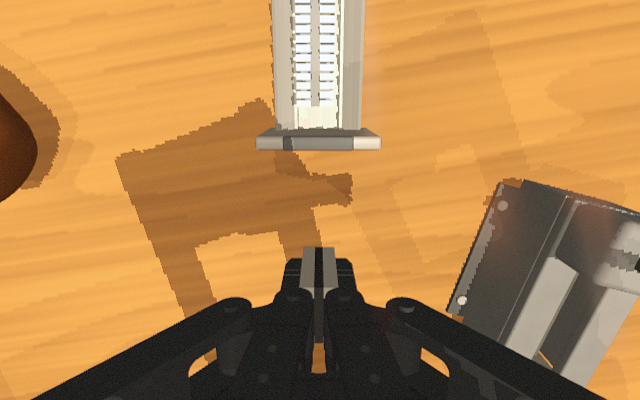

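```bash
python3 - <<'E'
from h import *
A=np.radians(-9.2); U=np.array([np.cos(A),np.sin(A)]); N=np.array([-U[1],U[0]])
for n in('top','scene'):
    S=cloud(np.load(n+'0.npy'),n).reshape(-1,3); al=S[:,:2]@U; la=S[:,:2]@N
    for zl in (3,30,60,90):
        k=(S[:,2]>zl)&(al>360)&(al<485)&(la>100)&(la<287); print(n,zl,k.sum(),la[k].max() if k.any() else 0, al[k].max() if k.any() else 0)
a=np.load('w10_st.npy'); st=dict(position=a[:3],eef_rot=a[3:]); W=cloud(np.load('w10.npy'),'wrist',st)
for v in range(244,300,4): print(v,W[v,[306,312,326,332],2].round(0), (W[v,[306,312,326,332],:2]@U).round(0))
E
```

```text
top 3 1133 245.46767443672294 457.6952840179898
top 30 854 155.12370394609243 456.06392044372006
top 60 401 137.26950070052243 456.06392044372006
top 90 394 137.26950070052243 455.9018779225667
scene 3 871 281.1612916952506 483.88800584409665
scene 30 660 134.92083787141192 457.6724557520032
scene 60 509 134.92083787141192 456.2437731539966
scene 90 374 134.92083787141192 455.3753068319785
244 [-1. -0.  1.  1.] [401. 401. 401. 401.]
248 [128. 127. 128. 128.] [454. 454. 455. 455.]
252 [131. 132. 132. 131.] [454. 454. 455. 454.]
256 [136. 135. 136. 136.] [454. 454. 455. 454.]
260 [138. 138. 139. 141.] [454. 454. 454. 455.]
264 [143. 143. 142. 142.] [454. 454. 454. 454.]
268 [146. 146. 146. 146.] [454. 454. 454. 454.]
272 [149. 149. 149. 150.] [454. 454. 454. 455.]
276 [152. 151. 152. 152.] [454. 454. 454. 454.]
280 [155. 156. 155. 156.] [454. 455. 454. 455.]
284 [157. 157. 159. 157.] [454. 454. 455. 454.]
288 [160. 161. 161. 162.] [454. 455. 455. 455.]
292 [165. 161. 160. 164.] [455. 453. 453. 455.]
296 [166. 167. 166. 166.] [455. 455. 455. 455.]
```

Tall parts of the neighbouring closer are 130 mm away, and the closed tips sit at TCP + 27.5. I'll descend behind the plate to tip z ≈ 34.

Request:
{"api": "step_arm", "payload": {
  "motion": [
    [[0, 0, -20], [0, 0, 0]],
    [[0, 0, -45], [0, 0, 0]],
    [[0, 0, -70], [0, 0, 0]],
    [[0, 0, -85], [0, 0, 0]],
    [[0, 0, -93], [0, 0, 0]],
    [[0, 0, -93], [0, 0, 0]],
    [[9.9, -1.6, -93], [0, 0, 0]],
    [[17.8, -2.9, -93], [0, 0, 0]],
    [[23.7, -3.8, -93], [0, 0, 0]],
    [[27.6, -4.5, -93], [0, 0, 0]]
  ]
}}

```text
time: 11.6
position: [513.3, 209.0, 8.4]
eef_rot: [-3.141, -0.003, -0.161]
force: [-0.2, 0.0, 0.2]
opening: 0.1
```

Request:
{"api": "step_arm", "payload": {
  "motion": [
    [[5.9, -1, 0], [0, 0, 0]],
    [[11.8, -1.9, 0], [0, 0, 0]],
    [[17.8, -2.9, 0], [0, 0, 0]],
    [[23.7, -3.8, 0], [0, 0, 0]],
    [[29.6, -4.8, 0], [0, 0, 0]],
    [[35.5, -5.8, 0], [0, 0, 0]],
    [[41.5, -6.7, 0], [0, 0, 0]],
    [[47.4, -7.7, 0], [0, 0, 0]],
    [[53.3, -8.6, 0], [0, 0, 0]],
    [[59.2, -9.6, 0], [0, 0, 0]]
  ]
}}

```text
time: 12.43
position: [568.8, 199.6, 7.3]
eef_rot: [3.141, 0.003, -0.161]
force: [-4.3, 0.2, 4.0]
opening: -0.2
```

```bash
python3 w.py w11; python3 - <<'E'
from h import *
a=np.load('w11_st.npy')
A=np.radians(-9.2); U=np.array([np.cos(A),np.sin(A)]); N=np.array([-U[1],U[0]])
print('tcp along/lat',a[:2]@U,a[:2]@N)
p,d=eyes.grab_frame('scene'); cv2.imwrite('pics/s11.png',cv2.resize(p[50:200,320:520,::-1],None,fx=4,fy=4))
E
```

```text
12.4333 [568.80452825 199.5554006    7.29564252] [ 1.79973532e+02  1.61109727e-01 -9.20764527e+00] -0.17792937933425243 [-4.28306815  0.21776907  4.04841852]
tcp along/lat 529.582423114282 287.9295163657308
```

View pics/w11.png

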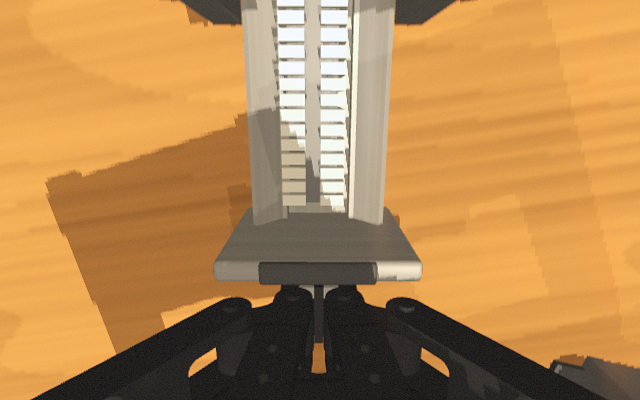

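View pics/s11.png

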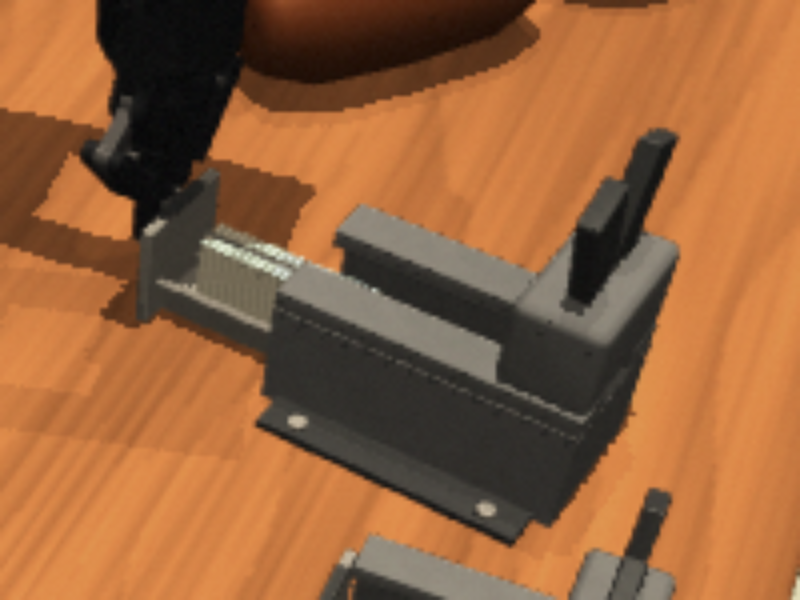

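The rail is sliding in with about 4 N and the stick is upright and entering the housing. I'll continue.

Request:
{"api": "step_arm", "payload": {
  "motion": [
    [[5.9, -1, 0], [0, 0, 0]],
    [[11.8, -1.9, 0], [0, 0, 0]],
    [[17.8, -2.9, 0], [0, 0, 0]],
    [[23.7, -3.8, 0], [0, 0, 0]],
    [[29.6, -4.8, 0], [0, 0, 0]],
    [[35.5, -5.8, 0], [0, 0, 0]],
    [[41.5, -6.7, 0], [0, 0, 0]],
    [[47.4, -7.7, 0], [0, 0, 0]],
    [[53.3, -8.6, 0], [0, 0, 0]],
    [[59.2, -9.6, 0], [0, 0, 0]]
  ]
}}

```text
time: 13.37
position: [627.8, 189.9, 7.0]
eef_rot: [3.141, 0.003, -0.161]
force: [-5.9, -0.1, 4.1]
opening: 0.1
```

Request:
{"api": "step_arm", "payload": {
  "motion": [
    [[4, -0.6, 0], [0, 0, 0]],
    [[7.9, -1.3, 0], [0, 0, 0]],
    [[11, -1.8, 0], [0, 0, 0]],
    [[14, -2.3, 0], [0, 0, 0]],
    [[16, -2.6, 0], [0, 0, 0]],
    [[16, -2.6, 0], [0, 0, 0]]
  ]
}}

```text
time: 13.87
position: [643.8, 187.3, 7.0]
eef_rot: [3.141, 0.003, -0.161]
force: [-5.0, -0.3, 3.1]
opening: 0.0
```

```bash
python3 w.py w12; python3 - <<'E'
from h import *
a=np.load('w12_st.npy')
A=np.radians(-9.2); U=np.array([np.cos(A),np.sin(A)]); N=np.array([-U[1],U[0]])
print('tcp along/lat',a[:2]@U,a[:2]@N)
p,d=eyes.grab_frame('scene'); cv2.imwrite('pics/s12.png',cv2.resize(p[50:200,320:520,::-1],None,fx=4,fy=4))
E
```

```text
13.8667 [643.84504894 187.3068693    7.0105529 ] [ 1.79967087e+02  1.60635922e-01 -9.21274838e+00] 0.02713414012166867 [-5.03460971 -0.33265471  3.14309523]
tcp along/lat 605.6159521664372 287.83611449274366
```

View pics/w12.png

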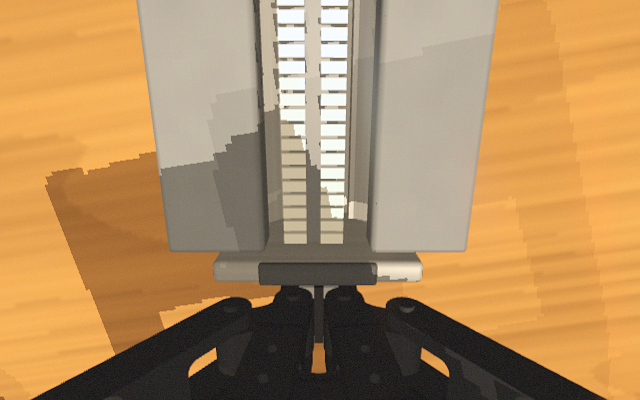

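View pics/s12.png

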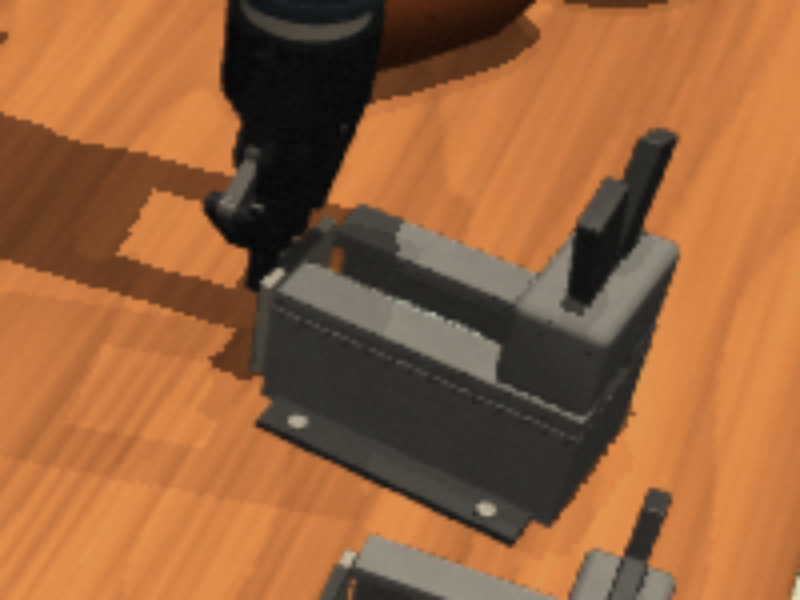

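About 8 mm remains, so I'll press on gently to the stop.

Request:
{"api": "step_arm", "payload": {
  "motion": [
    [[2, -0.3, 0], [0, 0, 0]],
    [[4, -0.6, 0], [0, 0, 0]],
    [[5.9, -1, 0], [0, 0, 0]],
    [[6.9, -1.1, 0], [0, 0, 0]],
    [[6.9, -1.1, 0], [0, 0, 0]]
  ]
}}

```text
time: 14.38
position: [648.9, 186.5, 7.0]
eef_rot: [3.14, 0.006, -0.161]
force: [-10.2, 0.3, 7.4]
opening: 0.2
```

Request:
{"api": "step_arm", "payload": {
  "motion": [
    [[1, -0.2, 0], [0, 0, 0]],
    [[2, -0.3, 0], [0, 0, 0]],
    [[2, -0.3, 0], [0, 0, 0]]
  ]
}}

```text
time: 14.63
position: [648.7, 186.4, 7.0]
eef_rot: [3.14, 0.01, -0.16]
force: [-16.3, 0.9, 12.2]
opening: -0.1
```

The rail stopped at TCP along ≈ 610.6 and the force rises to 16 N, so this is probably the hard stop. I'll back off and verify.

Request:
{"api": "step_arm", "payload": {
  "motion": [
    [[-3, 0.5, 0], [0, 0, 0]],
    [[-10, 1.6, 0], [0, 0, 0]],
    [[-25, 4, 0], [0, 0, 0]],
    [[-45, 7.3, 0], [0, 0, 0]],
    [[-60, 9.7, 5], [0, 0, 0]],
    [[-60, 9.7, 25], [0, 0, 0]],
    [[-60, 9.7, 55], [0, 0, 0]],
    [[-60, 9.7, 85], [0, 0, 0]],
    [[-60, 9.7, 100], [0, 0, 0]],
    [[-60, 9.7, 100], [0, 0, 0]]
  ]
}}

```text
time: 15.47
position: [597.4, 196.0, 112.1]
eef_rot: [-3.139, -0.01, -0.161]
force: [1.0, 1.0, 0.8]
opening: -0.2
```

```bash
python3 w.py w13; python3 - <<'E'
from h import *
A=np.radians(-9.2); U=np.array([np.cos(A),np.sin(A)]); N=np.array([-U[1],U[0]])
p,d=eyes.grab_frame('top'); W2=cloud(d,'top'); cv2.imwrite('pics/t13.png',cv2.resize(p[50:250,170:330,::-1],None,fx=3,fy=3,interpolation=cv2.INTER_CUBIC))
a=np.load('w13_st.npy'); st=dict(position=a[:3],eef_rot=a[3:]); W1=cloud(np.load('w13.npy'),'wrist',st)
for n,W in(('wrist',W1),('top',W2)):
    S=W.reshape(-1,3); al=S[:,:2]@U; la=S[:,:2]@N; 
    k=(S[:,2]>59)&(S[:,2]<68)&(al>600)&(al<640)&(abs(la-288)<30)
    if k.any(): print(n,'plate top',k.sum(),np.percentile(al[k],[2,50,98]))
    k=(S[:,2]>70)&(S[:,2]<79)&(al>600)&(al<680)&(abs(la-288)<48); print('roof front',np.percentile(al[k],[0.5,2]) if k.any() else None)
    for s in range(600,800,8):
        k=(abs(al-s)<4)&(abs(la-288)<9)
        print(s,np.nanmedian(S[k,2]).round(1) if k.any() else None,end='; ')
    k=(S[:,2]>45)&(S[:,2]<54)&(al>636)&(al<700)&(abs(la-288)<16)
    if k.any(): print('stick lat',k.sum(),np.percentile(la[k],[1,99]))
E
```

```text
15.4667 [597.43192146 196.04112179 112.08602761] [-179.83822059   -0.54548684   -9.21766872] -0.16184005861221876 [1.03694161 1.0266859  0.84462748]
wrist plate top 1455 [621.60535825 625.60570203 628.98354658]
roof front [631.65764451 632.68461873]
600 -0.1; 608 -0.2; 616 -0.1; 624 66.2; 632 49.3; 640 49.2; 648 48.8; 656 48.9; 664 49.3; 672 49.0; 680 49.1; 688 47.5; 696 None; 704 None; 712 None; 720 None; 728 None; 736 None; 744 None; 752 None; 760 None; 768 None; 776 None; 784 None; 792 None; stick lat 3189 [278.72107316 300.27758331]
top plate top 123 [623.91483968 628.04070645 634.82612425]
roof front [634.16680364 635.05496179]
600 -2.6; 608 -1.7; 616 -2.3; 624 29.4; 632 64.2; 640 47.3; 648 46.9; 656 47.4; 664 47.4; 672 47.9; 680 46.7; 688 47.3; 696 46.8; 704 46.6; 712 47.6; 720 47.6; 728 48.1; 736 44.6; 744 44.5; 752 98.5; 760 121.3; 768 121.1; 776 138.8; 784 148.2; 792 123.2; stick lat 250 [279.90811268 300.81065443]
```

View pics/w13.png

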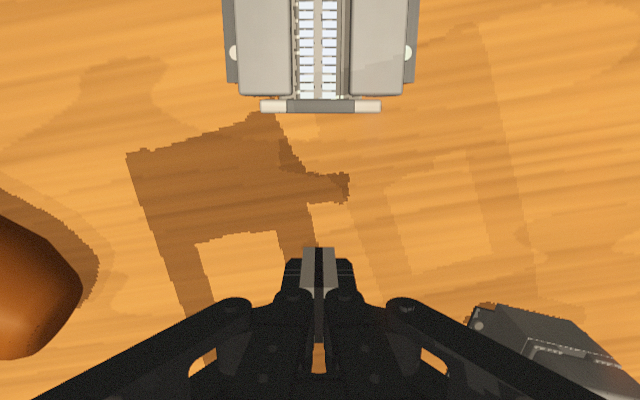

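View pics/t13.png

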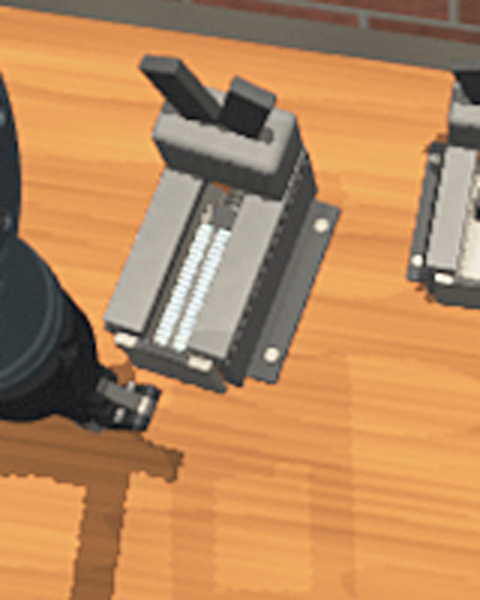

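```bash
python3 - <<'E'
from h import *
A=np.radians(-9.2); U=np.array([np.cos(A),np.sin(A)]); N=np.array([-U[1],U[0]])
W0=cloud(np.load('top0.npy'),'top'); p,d=eyes.grab_frame('top'); W1=cloud(d,'top')
for n,W in(('before',W0),('after',W1)):
    S=W.reshape(-1,3); al=S[:,:2]@U; la=S[:,:2]@N
    print(n,[(s,float(np.nanmedian(S[(abs(al-s)<2.5)&(abs(la-288)<9),2]).round(0))) for s in range(690,756,4) if ((abs(al-s)<2.5)&(abs(la-288)<9)).any()])
cv2.imwrite('pics/t14.png',cv2.resize(p[80:180,200:280,::-1],None,fx=6,fy=6,interpolation=cv2.INTER_CUBIC))
st=status.observe(); print(st['time'],st['position'],st['force'],abs(st['dq']).max())
E
```

```text
before [(694, -3.0), (698, -1.0), (702, -1.0), (706, -1.0), (710, 36.0), (714, 39.0), (718, 44.0), (722, 45.0), (726, 44.0), (730, 44.0), (734, 42.0), (738, 30.0), (742, 35.0), (746, 35.0), (750, 35.0), (754, 99.0)]
after [(690, 47.0), (694, 48.0), (698, 48.0), (702, 47.0), (706, 48.0), (710, 48.0), (714, 48.0), (718, 47.0), (722, 47.0), (726, 47.0), (730, 47.0), (734, 45.0), (738, 44.0), (742, 44.0), (746, 44.0), (750, 44.0), (754, 100.0)]
15.6167 [593.59006355 195.41616514 106.30572223] [ 0.35232089  0.46206355 -0.01123085] 0.018625171324733743
```

View pics/t14.png

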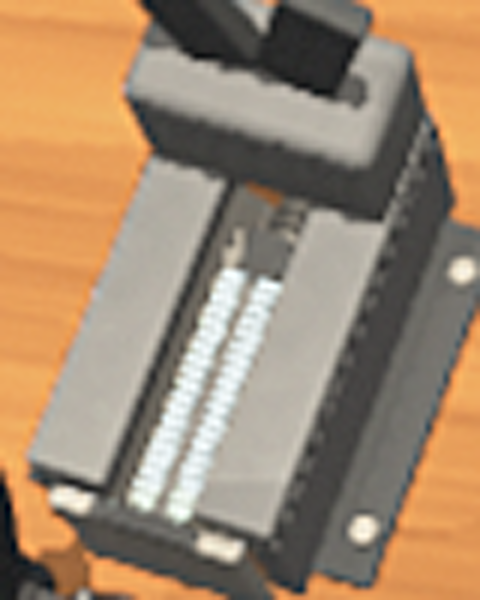

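The follower front moved from about 712 to 732, so it's pressed back about 20 mm. The plate is at the mouth, the stick sits upright against it, and the gripper is clear.

```bash
python3 -c "
from workcell import ticket
print(ticket.sign_off())"
```

```text
the job is handed in; nothing more can be done
None
```

I put the full-length slim stick upright in the channel of the large closer's open rail, let go, then pushed the rail home with the closed fingers and handed the job in at about 15.6 s. The sign-off gives no verdict.

**Placing, before the push:**
- The stick stood on the channel floor with its top at about 49–50 mm.
- It was 1.6 mm off centre sideways and aligned with the rail, with the fingers clear of it.

**Last checks after the push:**
- **Rail:** it stopped hard at about 16 N along the rail (about 20 N in all). The plate's inner face is about 2–3 mm from the housing mouth, which matches fully home.
- **Stick:** it is upright against the front plate, so its middle is about 20 mm from the channel's middle towards the plate.
- **Follower:** its front moved from about 712 to 732 mm along the rail axis, so it is pressed back about 20 mm.
- **Robot:** the gripper is clear in free air.

**What disagreed or failed:**
- **Fingertip position:** the tips really stand about 27 mm behind the reported TCP, not 11 mm ahead as stated. My first grasp therefore closed above the stick without moving it. I measured the real offset with the wrist and scene cameras and used it for the rest of the job.
- **Grip width:** the opening read 20.8 mm on the 22 mm stick.

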